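# Put the lids back on the kitchen canisters

### The job

The canisters are washed and dry: put each of the four wooden lids on the canister it belongs to (same shape and size), fully seated with the plug inside, and turned to line up with the rim on the square and oblong ones. Leave the canisters standing where they are, and do not disturb the mug or the sponge.

Things in the scene. Friction and masses are not known exactly. Their poses are not given: they have to be found in the camera images.
- big_round_lid: big round pale wooden lid, lying right way up, loose, about 0.1 kg. Origin: centre of its underside; z up. From below: a round locating plug 84 mm across, 8 mm thick, then the cover plate 120 mm across, 6 mm thick (8 to 14 mm above the origin); on top, central, a grip bar 56 mm long along its x, 16 mm thick along its y, 28 mm tall (14 to 42 mm above the origin).
- big_round_canister: big round blue-glazed canister, open at the top, standing loose on the worktop, about 0.5 kg: round, 108 mm outside diameter, 100 mm inside, 70 mm tall, walls 4 mm. Origin: centre of its underside; z up. With its lid fitted, the plug hangs inside with about 8 mm to spare on each side, the plate rests on the rim, and the lid's origin is 62 mm above the canister's.
- small_round_lid: small round pale wooden lid, lying right way up, loose, about 0.1 kg. Origin: centre of its underside; z up. From below: a round locating plug 48 mm across, 8 mm thick, then the cover plate 84 mm across, 6 mm thick (8 to 14 mm above the origin); on top, central, a grip bar 56 mm long along its x, 16 mm thick along its y, 28 mm tall (14 to 42 mm above the origin).
- small_round_canister: small round blue-glazed canister, open at the top, standing loose on the worktop, about 0.5 kg: round, 72 mm outside diameter, 64 mm inside, 60 mm tall, walls 4 mm. Origin: centre of its underside; z up. With its lid fitted, the plug hangs inside with about 8 mm to spare on each side, the plate rests on the rim, and the lid's origin is 52 mm above the canister's.
- square_lid: square pale wooden lid, lying right way up, loose, about 0.1 kg. Origin: centre of its underside; z up. From below: a square locating plug 64 x 64 mm, 8 mm thick, then the cover plate 100 x 100 mm, 6 mm thick (8 to 14 mm above the origin); on top, central, a grip bar 56 mm long along its x, 16 mm thick along its y, 28 mm tall (14 to 42 mm above the origin).
- square_canister: square blue-glazed canister, open at the top, standing loose on the worktop, about 0.5 kg: square, 88 x 88 mm outside, 80 x 80 mm inside, 60 mm tall, walls 4 mm. Origin: centre of its underside; z up. With its lid fitted, the plug hangs inside with about 8 mm to spare on each side, the plate rests on the rim, and the lid's origin is 52 mm above the canister's.
- oblong_lid: oblong pale wooden lid, lying right way up, loose, about 0.1 kg. Origin: centre of its underside; z up. From below: an oblong locating plug 96 x 48 mm, 8 mm thick, then the cover plate 132 mm (its x) x 84 mm (its y), 6 mm thick (8 to 14 mm above the origin); on top, central, a grip bar 56 mm long along its x, 16 mm thick along its y, 28 mm tall (14 to 42 mm above the origin).
- oblong_canister: oblong blue-glazed canister, open at the top, standing loose on the worktop, about 0.5 kg: oblong, 120 mm (its x) x 72 mm (its y) outside, 112 x 64 mm inside, 50 mm tall, walls 4 mm. Origin: centre of its underside; z up. With its lid fitted, the plug hangs inside with about 8 mm to spare on each side, the plate rests on the rim, and the lid's origin is 42 mm above the canister's.
- mug: white ceramic mug, 76 mm across, 85 mm tall, origin at the centre of its underside; a bystander at the far edge of the work
- sponge: yellow block sponge, 110 (its x) x 70 x 30 mm, origin at the centre of its underside; a bystander beyond the work

How it is judged:
By the outcome, as a careful person would: the job done as asked, in the order asked, and still so for the second after the job is handed in, with the robot touching nothing.
It also fails if it takes over 109 s, if anything falls off the work surface, if the arm or the gripper's body presses on something with over 40 N, if the wrist force passes 120 N, or if a joint passes its speed limit or range.

### The arm

A 6-joint arm with a two-finger parallel gripper is mounted at the origin on the work surface. World frame = base frame: x ahead of the robot, y to its left, z up, the work surface at z = 0. Lengths are in m, angles in degrees, forces in N, time in s.
With the tool pointing down it reaches from about 0.3 to 0.75 m from the base axis. Payload 8.5 kg.
Tool frame: the origin (TCP) lies between the finger pads; the fingertips stand ahead of it and the grasp point (between the pads) lies 8 mm behind it (env.tcp_to_tips is the z of the fingertips in the tool frame, in m); z points along the fingers, x is the direction in which the jaws open and shut, and the axes are right-handed (so a half turn about z gives the same grasp; the last joint's range is limited). The gripper opens to 85 mm and grips with 20 to 120 N. Pads are 22 mm wide; open, the fingers measure 114 mm over their backs; the gripper's body (76 mm by 85 mm) begins 54 mm behind the grasp point. The pads swing forward as they close: fully open they stand 13 mm farther back than shut.
Start: joints at [58.94, 21.807, 74.336, -0, 83.858, -12.336], TCP at [0.177, 0.521, 0.203] pointing down, gripper open.
Joint ranges: [-178.18, 178.18], [-50.72, 133.34], [12.68, 142.11], [-81.47, 261.47], [9.98, 163.14], [-165.26, 165.26]. Speed limits (degrees/s): [136.94, 136.94, 180, 180, 180, 180].

### API

Orientations are given as a 3x3 rotation matrix whose columns are the frame's x, y, z axes.
In Python, from rig import observe, viewer, env gives the robot as it stands.
- The arm moves only by the tool jog_arm, never from a script. Its arguments are lists of equal length, an entry for each row: "dr": the turn, a rotation vector about the tool's x, y, z in rad, a list of three; "slide": the shift along the tool's x, y, z in m, a list of three; "gripper": the opening, from -1 (shut) to 1 (fully open), so that 0 is half open. In form: {"dr": [[rx, ry, rz], ...], "slide": [[dx, dy, dz], ...], "gripper": [gripper, ...]}. A call has exactly 10 rows; each row shifts and turns the commanded pose from where the row before left it, along the tool's axes as they then stand; what a row does not reach is not made up. A row lasts 1/10 s, in which the tool goes at most 50 mm and 8.59 degrees, less where a joint would pass 70% of its speed; a pose out of reach is approached as far as the arm can. A call is refused whole if a number of a shift passes 0.05 or a number of a turn 0.15, either way. A call with a gripper value outside its range is refused whole. The fingers move at their own pace and stop on an object; "force" is the grip in N (left out, the last holds). Time passes only in rows, so rows that do not move let the fingers close, or fill a call up. It gives the time, the measured TCP pose, the force and the opening at its end, in the units of the state.
- observe(): the state, without advancing time (a new reading comes with each control period).
- viewer.get_image(name): name is "scene" or "top" or "wrist"; returns a dict with "pixels" (400x640x3 uint8, blue, green, red), "camera_matrix" (3x3 intrinsics, pixels), "R" (3x3) and "t" (3): a world point X has camera coordinates R X + t. Camera axes: x right, y down, z forward; pixel columns grow to the right and rows downward; lengths in m; the calibration is good to about 2 mm. A picture is of the moment at which its call begins. There is no depth.
- env.close_job(): hands the job in, once; it reports no verdict.
The state is a dict: "time_s": time; "q": joint angles; "qvel": joint speeds; "joint_efforts": joint torques, N m; "position": TCP position; "tool_rot": TCP orientation; "ft_force": force on the tool from outside, world axes, zero at the start; "wrist_torque": the same for the moment, N m; "grip_width": finger opening in m.
Only numpy, scipy, OpenCV 4.12 (cv2) and the standard library are available. Lean on these libraries where they do the work, as an engineer would, in place of code of your own. Each camera call takes 0.05 s, during which the arm holds its last target.

## Working session

There is one attempt and no reset: what is moved stays moved. The work goes in short steps, Python scripts to look and compute and a tool call to move; the robot and the scene stay as the last step left them, time stands still between calls to the robot, and variables do not carry over. Pictures are saved under pics/ and viewed, and the job is handed in when it is done.

Besides the shell and the picture viewer there is one more tool, called after "Emit:" by a JSON object that holds its "op" and its "data", one argument or row to a line. jog_arm: Moves the arm, as the interface text tells. Its arguments: {"type":"object","properties":{"dr":{"type":"array","items":{"type":"array","items":{"type":"number"}}},"slide":{"type":"array","items":{"type":"array","items":{"type":"number"}}},"gripper":{"type":"array","items":{"type":"number"}},"force":{"type":"number"}},"required":["dr","slide","gripper"]}

```bash
ls; mkdir -p pics
python3 - <<'E'
from rig import observe, viewer, env
import cv2
s=observe()
for k,v in s.items(): print(k,v)
print(env.tcp_to_tips)
for n in("scene","top","wrist"):
    d=viewer.get_image(n); cv2.imwrite(f"pics/{n}0.png",d["pixels"]); print(n,d["camera_matrix"],d["R"],d["t"], -d["R"].T@d["t"])
E
```

```text
pics
time_s 0.0
q [ 5.89416672e+01  2.18424552e+01  7.43857740e+01 -6.39223912e-04
  8.38559058e+01 -1.23352777e+01]
qvel [ 0.03368221  0.09029988 -0.04479998 -0.04172085  0.03132728  0.01320685]
joint_efforts [ 1.12691325e-04 -4.48467386e+01 -2.31279033e+01 -1.00929792e-04
  4.77312453e-03  1.06207683e-04]
position [0.17637403 0.52060644 0.20259206]
tool_rot [[ 3.20992435e-01  9.47081463e-01 -7.48077806e-04]
 [ 9.47080668e-01 -3.20993164e-01 -1.26364501e-03]
 [-1.43690263e-03 -3.02869539e-04 -9.99998922e-01]]
ft_force [ 0.03039628 -0.13850702  0.57876079]
wrist_torque [-0.02213841  0.03488852  0.00017189]
grip_width 0.08519205434380758
0.011
scene [[389.43953603   0.         312.65498677]
 [  0.         389.43953603 201.10610886]
 [  0.           0.           1.        ]] [[ 0.15240197  0.98826864  0.00993598]
 [ 0.71440397 -0.10321088 -0.69207983]
 [-0.68293529  0.11257264 -0.72175258]] [-0.08111455 -0.37708474  1.43393227] [ 1.2610358  -0.12017782  0.77477753]
top [[416.76297639   0.         320.77031659]
 [  0.         416.76297639 207.48211312]
 [  0.           0.           1.        ]] [[-0.01782485 -0.99965715 -0.01917938]
 [-0.99428867  0.0197414  -0.10488243]
 [ 0.1052251   0.01720033 -0.99429967]] [0.03566076 0.58349882 1.08749032] [0.46637063 0.00542426 1.14317398]
wrist [[291.01671601   0.         322.60925732]
 [  0.         291.01671601 197.3706904 ]
 [  0.           0.           1.        ]] [[ 0.32117794  0.94701749 -0.00161536]
 [ 0.89556839 -0.30317368  0.32564242]
 [ 0.30789933 -0.10603583 -0.94549162]] [-0.54787968 -0.04133543  0.38112692] [0.09563685 0.54673293 0.37292785]
```

View pics/top0.png

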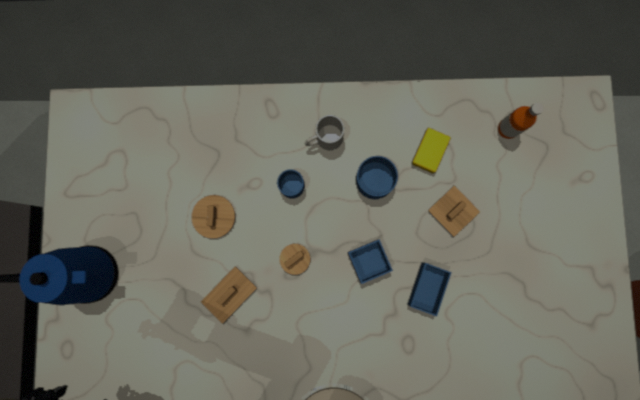

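View pics/scene0.png

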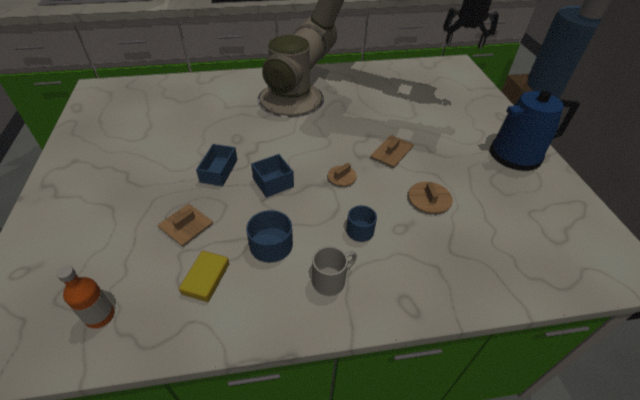

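View pics/wrist0.png

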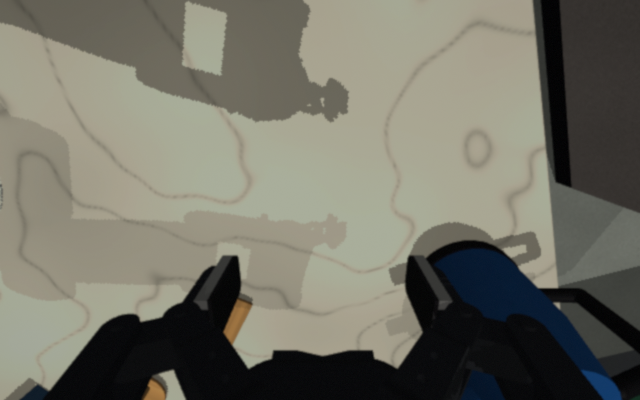

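```bash
cat > h.py <<'E'
import numpy as np, cv2
def ray(d,px):
    K,R,t=d["camera_matrix"],np.array(d["R"]),np.array(d["t"])
    px=np.atleast_2d(px).astype(float)
    v=np.c_[px,np.ones(len(px))]@np.linalg.inv(K).T@R
    return -R.T@t, v
def onplane(d,px,z):
    c,v=ray(d,px); return (c+v*((z-c[2])/v[:,2])[:,None])[:,:2]
def proj(d,X):
    p=(np.atleast_2d(X)@np.array(d["R"]).T+d["t"])@np.array(d["camera_matrix"]).T
    return p[:,:2]/p[:,2:]
def tri(l):
    A=np.zeros((3,3));b=np.zeros(3)
    for d,px in l:
        c,v=ray(d,px);v=v[0]/np.linalg.norm(v[0]);M=np.eye(3)-np.outer(v,v);A+=M;b+=M@c
    X=np.linalg.solve(A,b)
    return X,[float(np.linalg.norm(proj(d,X)[0]-px)) for d,px in l]
def masks(im):
    h=cv2.cvtColor(im,cv2.COLOR_BGR2HSV)
    wood=cv2.inRange(h,(5,75,40),(22,255,255)); blue=cv2.inRange(h,(98,90,20),(125,255,255))
    return wood,blue
E
python3 - <<'E'
from rig import viewer
from h import *
import pickle
D={n:viewer.get_image(n) for n in("scene","top")}
pickle.dump(D,open("d0.pkl","wb"))
for n,d in D.items():
    for nm,m in zip(("wood","blue"),masks(d["pixels"])):
        cs,_=cv2.findContours(m,cv2.RETR_EXTERNAL,cv2.CHAIN_APPROX_NONE)
        for c in cs:
            a=cv2.contourArea(c)
            if a>150: print(n,nm,a,[np.round(x,1).tolist() if not np.isscalar(x) else round(x,1) for x in cv2.minAreaRect(c)])
im=D["top"]["pixels"][120:330,180:500]
cv2.imwrite("pics/topc.png",cv2.resize(im,None,fx=2.5,fy=2.5,interpolation=cv2.INTER_CUBIC))
im=D["scene"]["pixels"][110:290,140:460]
cv2.imwrite("pics/scenec.png",cv2.resize(im,None,fx=2.5,fy=2.5,interpolation=cv2.INTER_CUBIC))
E
```

```text
scene wood 945.0 [[80.0, 291.5], [36.1, 34.6], 45.0]
scene wood 1163.5 [[184.9, 223.3], [31.8, 46.0], 52.8]
scene wood 1030.5 [[429.5, 197.5], [31.0, 43.0], 90.0]
scene wood 449.5 [[341.7, 175.6], [21.6, 27.7], 73.3]
scene wood 705.0 [[391.5, 150.0], [25.6, 36.2], 41.2]
scene wood 459.0 [[516.4, 84.3], [25.0, 31.0], 53.1]
scene blue 1738.0 [[269.0, 235.9], [50.0, 43.3], 86.8]
scene blue 719.5 [[361.1, 223.1], [26.8, 33.9], 7.1]
scene blue 1054.5 [[272.9, 174.6], [34.8, 37.1], 69.4]
scene blue 979.5 [[216.6, 164.0], [29.3, 44.9], 29.1]
scene blue 6045.5 [[549.0, 86.5], [53.2, 169.9], 26.6]
top wood 1505.0 [[228.5, 294.5], [31.1, 49.5], 45.0]
top wood 716.0 [[295.0, 259.0], [30.0, 30.0], 90.0]
top wood 1427.5 [[213.0, 216.5], [43.0, 42.0], 90.0]
top wood 1315.0 [[453.5, 211.0], [37.5, 36.1], 45.0]
top wood 475.5 [[521.9, 118.4], [23.0, 26.6], 53.1]
top blue 1264.5 [[429.0, 288.7], [29.4, 45.5], 18.4]
top blue 4353.5 [[65.6, 275.4], [55.2, 95.6], 87.0]
top blue 1044.0 [[369.7, 261.2], [33.3, 33.4], 67.4]
top blue 510.0 [[291.0, 183.5], [26.2, 24.7], 45.0]
top blue 1245.5 [[376.5, 177.0], [40.0, 39.0], 90.0]
```

View pics/topc.png

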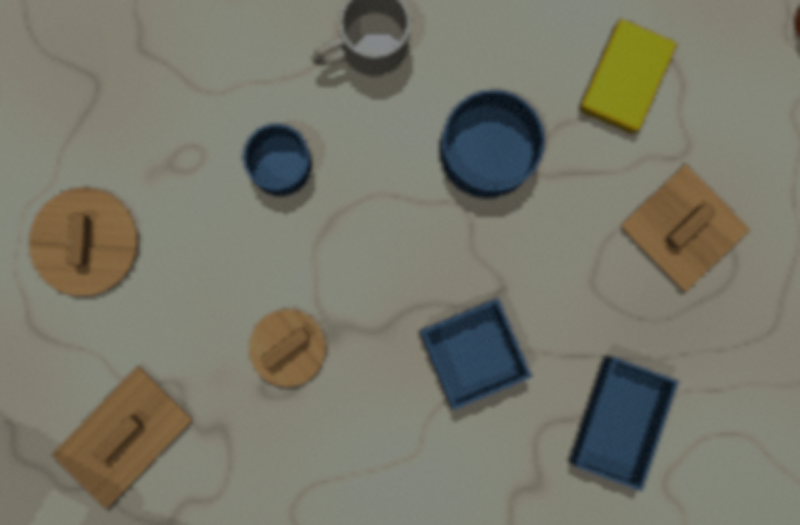

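View pics/scenec.png

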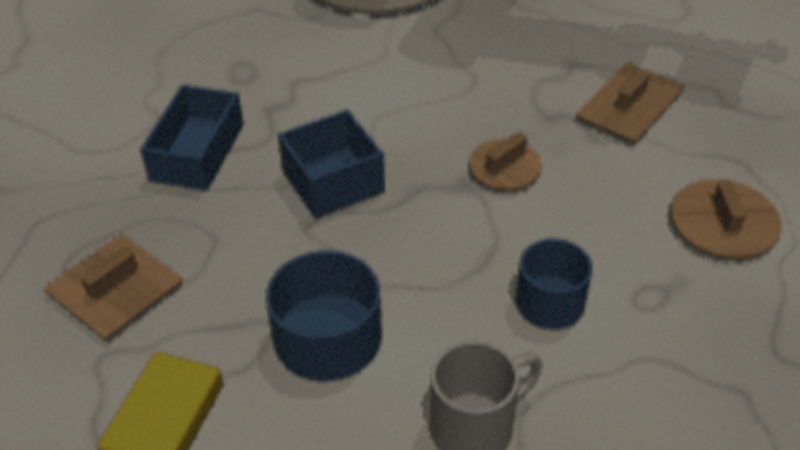

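Run:
```python
from h import *
import pickle
D=pickle.load(open("d0.pkl","rb"))
d=D["top"]
w,b=masks(d["pixels"])
for nm,m,zs in(("wood",w,(.014,)),("blue",b,(.05,.06,.07))):
    cs,_=cv2.findContours(m,cv2.RETR_EXTERNAL,cv2.CHAIN_APPROX_NONE)
    for c in cs:
        if 300<cv2.contourArea(c)<2000:
            for z in zs:
                P=onplane(d,c[:,0],z).astype(np.float32)*1000
                r=cv2.minAreaRect(P); print(nm,z,np.round(r[0],1),np.round(r[1],1),round(r[2],1),"R",round(float(np.hypot(*r[0]))))
s=D["scene"]
# bars by eye: two top-end midpoints (crop coords)
T=lambda x,y:np.array([180+x/2.5-.3,120+y/2.5-.3]); S=lambda x,y:np.array([140+x/2.5-.3,110+y/2.5-.3])
```

```text
wood 0.014 [356.6 276.2] [ 83.8 130.7] 45.0 R 451
wood 0.014 [447.9  96.9] [81.  80.2] 89.0 R 458
wood 0.014 [567.3 320. ] [118.3 115.5] 0.2 R 651
wood 0.014 [ 569.3 -333.9] [99.7 99.3] 42.4 R 660
wood 0.014 [ 822.6 -534.7] [63.3 75.3] 32.6 R 981
blue 0.05 [ 366.9 -250.3] [ 74.9 115.3] 69.0 R 444
blue 0.06 [ 367.8 -247.9] [ 74.2 114.2] 69.0 R 444
blue 0.07 [ 368.8 -245.6] [ 73.5 113.1] 69.0 R 443
blue 0.05 [ 439.5 -100.1] [85.5 86.6] 21.4 R 451
blue 0.06 [439.8 -99.2] [84.7 85.8] 21.4 R 451
blue 0.07 [440.  -98.2] [83.9 85. ] 21.4 R 451
blue 0.05 [647.9 102.3] [70.5 65.9] 44.0 R 656
blue 0.06 [646.2 101.5] [69.9 65.3] 44.0 R 654
blue 0.07 [644.6 100.6] [69.2 64.7] 44.0 R 652
blue 0.05 [ 660.6 -124.9] [103.5 107.5] 88.7 R 672
blue 0.06 [ 658.9 -123.7] [102.5 106.5] 88.7 R 670
blue 0.07 [ 657.1 -122.5] [101.6 105.6] 88.7 R 668
```

```bash
cat > mv.py <<'E'
import sys,numpy as np
from rig import observe
# args x y z(mm) yaw(deg) -> total slide in tool axes (before turn), turn rz
s=observe(); R=np.array(s["tool_rot"]);p=np.array(s["position"])
a=np.degrees(np.arctan2(R[1,0],R[0,0]))
print("t",round(s["time_s"],2),"pos",np.round(p*1000,1),"yaw",round(a,2),"q6",np.round(s["q"],1)[[0,5]],"w",round(s["grip_width"]*1000,1),"F",np.round(s["ft_force"],1))
Rv=R@np.diag([1,-1,-1]); print("tilt rotvec tool", np.round([ -R[2,1]*-1, R[2,0],0],4))
if len(sys.argv)>4:
    x,y,z,b=map(float,sys.argv[1:5])
    d=(b-a+90)%180-90 if len(sys.argv)<6 else b-a
    c,sn=np.cos(np.radians(a)),np.sin(np.radians(a))
    v=R.T@(np.array([x,y,z])/1000-p)
    n=int(np.ceil(np.linalg.norm(v)/.047)); print("slide",np.round(v,4),"rows",n,"per row",np.round(v/n,4),"turn rz",round(-np.radians(d),4),"deg",round(d,1))
E
python3 mv.py 580 150 250 90
```

```text
t 0.25 pos [176.5 520.7 202.9] yaw 71.27 q6 [ 58.9 -12.3] w 85.7 F [ 0.1  0.7 -0.2]
tilt rotvec tool [-0.0001 -0.0007  0.    ]
slide [-0.2216  0.5012 -0.047 ] rows 12 per row [-0.0185  0.0418 -0.0039] turn rz -0.3268 deg 18.7
```

Emit:
{"op": "jog_arm", "data": {
  "dr": [
    [0,0,0],
    [0,0,0],
    [0,0,0],
    [0,0,0],
    [0,0,0],
    [0,0,0],
    [0,0,0],
    [0,0,0],
    [0,0,0],
    [0,0,0]
  ],
  "slide": [
    [-0.0185,0.0418,-0.0039],
    [-0.0185,0.0418,-0.0039],
    [-0.0185,0.0418,-0.0039],
    [-0.0185,0.0418,-0.0039],
    [-0.0185,0.0418,-0.0039],
    [-0.0185,0.0418,-0.0039],
    [-0.0185,0.0418,-0.0039],
    [-0.0185,0.0418,-0.0039],
    [-0.0185,0.0418,-0.0039],
    [-0.0185,0.0418,-0.0039]
  ],
  "gripper": [0.1,0.1,0.1,0.1,0.1,0.1,0.1,0.1,0.1,0.1]
}}

```text
time_s: 1.25
position: [0.5142, 0.2099, 0.2424]
tool_rot: [[0.321, 0.947, -0.0], [0.947, -0.321, 0.0], [0.0, -0.0, -1.0]]
ft_force: [0.6, -0.1, -0.4]
grip_width: 0.0474
```

Emit:
{"op": "jog_arm", "data": {
  "dr": [
    [0,0,0],
    [0,0,0],
    [0,0,-0.109],
    [0,0,-0.109],
    [0,0,-0.109],
    [0,0,0],
    [0,0,0],
    [0,0,0],
    [0,0,0],
    [0,0,0]
  ],
  "slide": [
    [-0.0185,0.0418,-0.0039],
    [-0.0185,0.0418,-0.0039],
    [0,0,0],
    [0,0,0],
    [0,0,0],
    [0,0,0],
    [0,0,0],
    [0,0,0],
    [0,0,0],
    [0,0,0]
  ],
  "gripper": [0.1,0.1,0.1,0.1,0.1,0.1,0.1,0.1,0.1,0.1]
}}

```text
time_s: 2.25
position: [0.5803, 0.1497, 0.25]
tool_rot: [[0.0, 1.0, 0.0], [1.0, -0.0, -0.0], [-0.0, 0.0, -1.0]]
ft_force: [0.6, -0.4, 1.2]
grip_width: 0.0471
```

```bash
cat > snap.py <<'E'
import sys,pickle,cv2
from rig import viewer
n,tag=sys.argv[1:3]
d=viewer.get_image(n); pickle.dump(d,open(tag+".pkl","wb")); cv2.imwrite(f"pics/{tag}.png",d["pixels"])
E
python3 snap.py wrist wA; python3 mv.py 580 -150 250 90
```

```text
t 2.3 pos [580.3 149.6 250. ] yaw 89.98 q6 [  3.2 -86.8] w 46.9 F [-0.1 -0.8 -0.6]
tilt rotvec tool [ 0. -0.  0.]
slide [-2.996e-01 -2.000e-04  0.000e+00] rows 7 per row [-0.0428 -0.      0.    ] turn rz -0.0003 deg 0.0
```

View pics/wA.png

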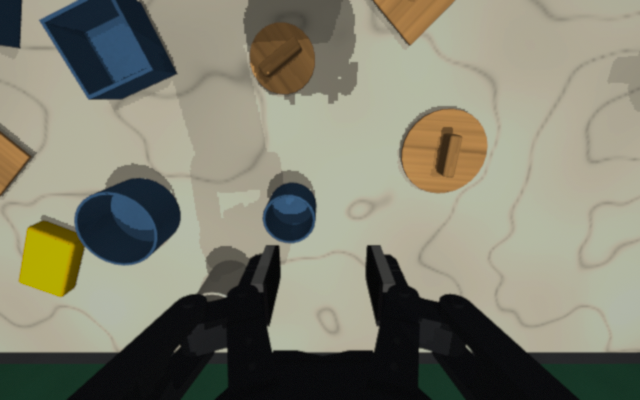

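Emit:
{"op": "jog_arm", "data": {
  "dr": [
    [0,0,0],
    [0,0,0],
    [0,0,0],
    [0,0,0],
    [0,0,0],
    [0,0,0],
    [0,0,0],
    [0,0,0],
    [0,0,0],
    [0,0,0]
  ],
  "slide": [
    [-0.038,-0.01,0],
    [-0.038,-0.01,0],
    [-0.038,-0.01,0],
    [-0.038,-0.01,0],
    [-0.038,-0.01,0],
    [-0.038,-0.01,0],
    [-0.038,-0.01,0],
    [-0.03,-0.01,0],
    [0,0,0],
    [0,0,0]
  ],
  "gripper": [0.1,0.1,0.1,0.1,0.1,0.1,0.1,0.1,0.1,0.1]
}}

```text
time_s: 3.3
position: [0.5003, -0.1466, 0.2501]
tool_rot: [[0.001, 1.0, 0.0], [1.0, -0.001, 0.0], [0.0, 0.0, -1.0]]
ft_force: [0.6, -0.4, 0.6]
grip_width: 0.0475
```

```bash
python3 snap.py wrist wB; python3 mv.py
```

```text
t 3.35 pos [ 500.5 -146.   250.1] yaw 90.0 q6 [ -29.3 -119.3] w 47.0 F [ 0.9  0.2 -0.7]
tilt rotvec tool [0.0002 0.0002 0.    ]
```

View pics/wB.png

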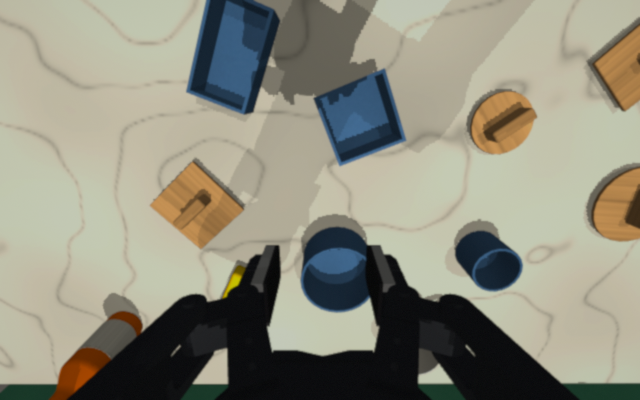

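Run:
```python
import pickle,cv2,numpy as np
B=pickle.load(open("wB.pkl","rb"))["pixels"];A=pickle.load(open("wA.pkl","rb"))["pixels"]
def c(im,x,y,w,h,n,f=4):
    o=cv2.resize(im[y:y+h,x:x+w],None,fx=f,fy=f,interpolation=cv2.INTER_CUBIC); o=np.clip(o.astype(float)*1.4,0,255).astype(np.uint8)
    return o
cv2.imwrite("pics/B1.png",c(B,175,0,150,125,"",5)); 
cv2.imwrite("pics/B2.png",c(B,300,55,120,120,"",5))
t=[c(A,65,165,130,110,"",3),c(A,250,165,80,110,"",3),c(B,290,205,100,110,"",3)]
cv2.imwrite("pics/AB3.png",np.hstack(t)[:, :800])
```

```text
(no output)
```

View pics/B1.png

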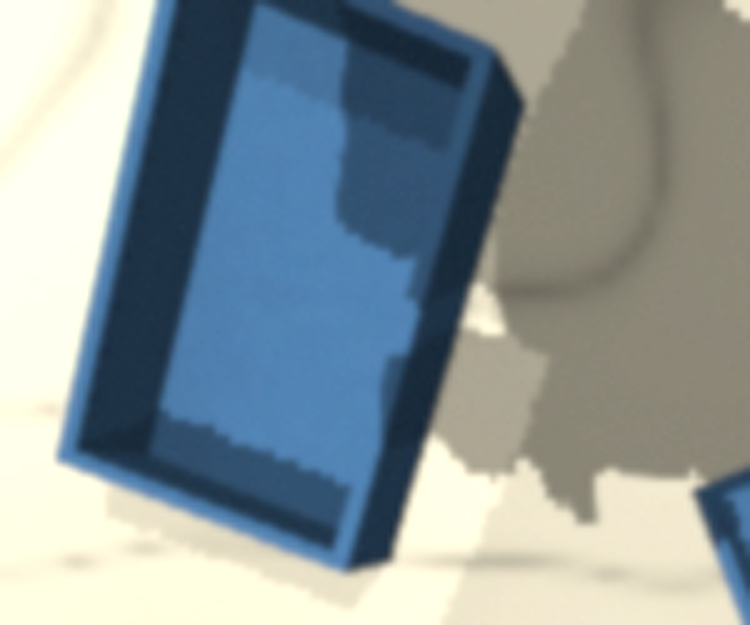

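View pics/B2.png

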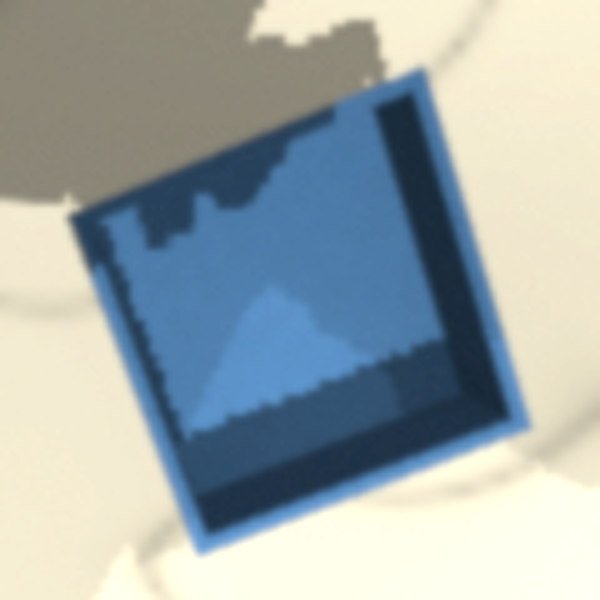

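View pics/AB3.png

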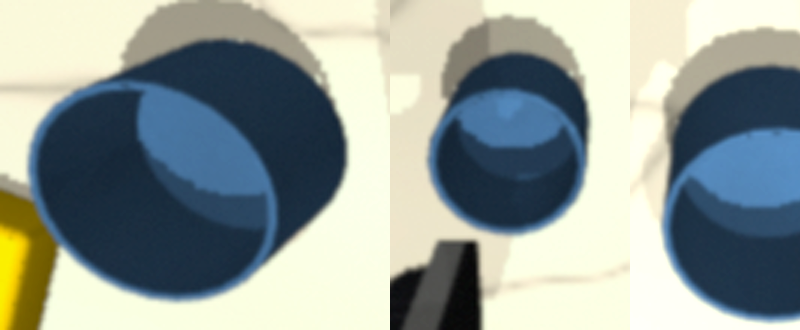

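Run:
```python
import pickle,cv2,numpy as np
B=pickle.load(open("wB.pkl","rb"))["pixels"];A=pickle.load(open("wA.pkl","rb"))["pixels"]
def c(im,x,y,f=4,w=100,h=75):
    o=cv2.resize(im[y:y+h,x:x+w],None,fx=f,fy=f,interpolation=cv2.INTER_CUBIC); return np.clip(o.astype(float)*1.2,0,255).astype(np.uint8)
cv2.imwrite("pics/lids.png",np.vstack([np.hstack([c(A,235,20),c(A,395,110)]),np.hstack([c(B,150,165),c(B,450,80)])]))
```

```text
(no output)
```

View pics/lids.png

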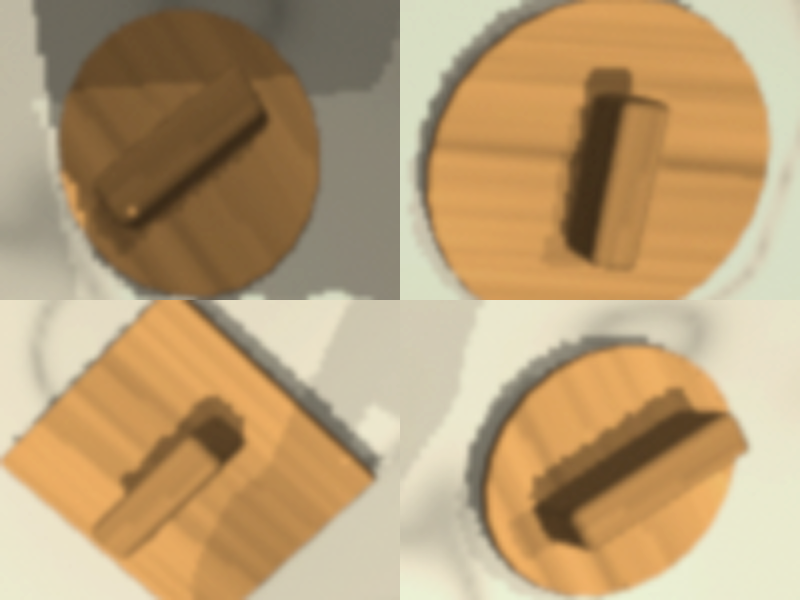

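```bash
cat > meas.py <<'E'
from h import *
import pickle
A=pickle.load(open("wA.pkl","rb"));B=pickle.load(open("wB.pkl","rb"));D=pickle.load(open("d0.pkl","rb"));T=D["top"];S=D["scene"]
def px(l,x0,y0,f): return (np.array(l,float)+.5)/f-.5+[x0,y0]
bars={"small A":(A,px([(97,178),(237,68),(266,110),(135,214)],235,20,4)),
"big A":(A,px([(222,100),(267,105),(232,268),(195,262)],395,110,4)),
"square B":(B,px([(190,137),(222,160),(128,257),(93,227)],150,165,4)),
"small B":(B,px([(325,113),(348,150),(190,248),(172,215)],450,80,4))}
for k,(d,p) in bars.items():
    P=onplane(d,p,.042)*1000; r=cv2.minAreaRect(P.astype(np.float32))
    b=cv2.boxPoints(r); e=b[1]-b[0] if np.linalg.norm(b[1]-b[0])>np.linalg.norm(b[2]-b[1]) else b[2]-b[1]
    print(k,"c",P.mean(0).round(1),np.round(r[1],1),"longdir",round(np.degrees(np.arctan2(e[1],e[0]))%180,1))
print("small bar tri",tri([(A,bars["small A"][1].mean(0)),(B,bars["small B"][1].mean(0))]))
tp=lambda x,y:(np.array([x,y],float)+.5)/2.5-.5+[180,120]
sp=lambda x,y:(np.array([x,y],float)+.5)/2.5-.5+[140,110]
print("big bar tri",tri([(A,bars["big A"][1].mean(0)),(T,tp(79,241)),]))
print("sq bar tri",tri([(B,bars["square B"][1].mean(0)),(T,tp(691,225))]))
for n,d in(("A",A),("B",B)):
    w,_=masks(d["pixels"]); cs,_=cv2.findContours(w,cv2.RETR_EXTERNAL,cv2.CHAIN_APPROX_NONE)
    for c in cs:
        if cv2.contourArea(c)>1500:
            P=(onplane(d,c[:,0],.014)*1000).astype(np.float32);r=cv2.minAreaRect(P);print(n,"lid",np.round(r[0],1),np.round(r[1],1),round(r[2],1))
ob=px([(58,460),(348,570),(495,47)],175,0,5); sq=px([(70,213),(425,68),(530,428),(200,553)],300,55,5)
P=onplane(B,ob,.05)*1000; print("oblong",P.round(1),np.linalg.norm(P[1]-P[0]),np.linalg.norm(P[2]-P[1]),"c",(P[0]+P[2])/2,[np.degrees(np.arctan2(*(v[::-1])))%180 for v in(P[1]-P[0],P[2]-P[1])])
P=onplane(B,sq,.06)*1000; print("square",P.round(1),[np.linalg.norm(P[i]-P[i-1]).round(1) for i in range(4)],"c",P.mean(0),[np.degrees(np.arctan2(*((P[i]-P[i-1])[::-1])))%90 for i in range(4)])
# rim heights with top view
print("ob rim",[tri([(B,ob[i]),(T,tp(*q))]) for i,q in((0,(677,380)),(1,(607,357)),(2,(572,462)))])
print("sq rim",[tri([(B,sq[i]),(T,tp(*q))]) for i,q in((0,(528,376)),(1,(452,407)),(2,(421,333)),(3,(497,301)))])
bg=px([(30,165),(125,82),(275,220),(178,299),(60,245),(222,130),(250,277)],65,165,3); sm=px([(42,160),(115,88),(196,160),(120,234)],250,165,3)
def circ(P):
    M=np.c_[2*P,np.ones(len(P))];s=np.linalg.lstsq(M,(P**2).sum(1),rcond=None)[0];return s[:2].round(1),2*np.sqrt(s[2]+s[0]**2+s[1]**2).round(2)
print("big can A",circ(onplane(A,bg,.07)*1000)); print("small can A",circ(onplane(A,sm,.06)*1000))
E
python3 meas.py
```

```text
small A c [448.6  98.8] [14.2 51.8] longdir 125.0
big A c [568.1 317.8] [14.7 54.7] longdir 176.4
square B c [ 569.2 -335.1] [15.7 53.3] longdir 133.8
small B c [449.   94.8] [14.8 53.2] longdir 126.6
small bar tri (array([0.44853351, 0.09827516, 0.03738418]), [0.6584876276716076, 0.6219175783058086])
big bar tri (array([0.5650894 , 0.31340983, 0.05241684]), [0.4193032373682601, 0.1913587571711439])
sq bar tri (array([ 0.5693181 , -0.33362541,  0.04223702]), [0.9356019041202959, 0.4805508423409571])
A lid [568.2 318.1] [119.1 118.1] 47.2
A lid [449.3  97.3] [81.6 83.1] 85.3
A lid [408.8 257.3] [96.9 47.1] 90.0
B lid [ 905.2 -614.5] [ 54.4 180.3] 43.5
B lid [576.9 290.6] [121.4  68.4] 19.4
B lid [ 569.6 -336. ] [100.1 101.6] 41.9
B lid [449.   95.3] [83.8 83.2] 49.5
B lid [382.9 247.4] [85.7 63.2] 45.0
oblong [[ 408.6 -310.8]
 [ 434.  -243.7]
 [ 323.3 -201.4]] 71.75464953215098 118.47181383422081 c [ 365.92802715 -256.11411977] [np.float64(69.25128331701816), np.float64(159.11084381980905)]
square [[ 415.1 -158.2]
 [ 384.1  -77.2]
 [ 465.2  -45.9]
 [ 496.3 -126.3]] [np.float64(87.2), 
[... 284 characters left out ...]
9452745, 0.19602287171486474]), (array([ 0.43336765, -0.23148022,  0.08592913]), [2.947020016975769, 1.2730725341730766]), (array([ 0.32857234, -0.19604537,  0.0669181 ]), [3.095806448419667, 1.2570787797662326])]
sq rim [(array([ 0.4145694 , -0.15919829,  0.01802538]), [0.49247120219807755, 0.23147768085096326]), (array([ 0.38408343, -0.07499056,  0.04881681]), [0.8770207656392138, 0.369528075125214]), (array([ 0.46348265, -0.04505689,  0.05952428]), [1.6166651435845967, 0.7369853019312763]), (array([ 0.49454903, -0.12494419,  0.06152236]), [1.6255311648425035, 0.7853020399510336])]
big can A (array([ 662.3, -126.3]), np.float64(104.5))
small can A (array([650. , 103.7]), np.float64(69.98))
```

```bash
python3 mv.py 569.5 -335 130 42.5
```

```text
t 3.35 pos [ 500.5 -146.   250.1] yaw 90.0 q6 [ -29.3 -119.3] w 47.0 F [ 0.9  0.2 -0.7]
tilt rotvec tool [0.0002 0.0002 0.    ]
slide [-0.189   0.069   0.1201] rows 5 per row [-0.0378  0.0138  0.024 ] turn rz 0.8291 deg -47.5
```

Emit:
{"op": "jog_arm", "data": {
  "dr": [
    [0,0,0],
    [0,0,0],
    [0,0,0],
    [0,0,0],
    [0,0,0.138],
    [0,0,0.138],
    [0,0,0.138],
    [0,0,0.138],
    [0,0,0.138],
    [0,0,0.138]
  ],
  "slide": [
    [-0.0378,0.0138,0.024],
    [-0.0378,0.0138,0.024],
    [-0.0378,0.0138,0.024],
    [-0.0378,0.0138,0.024],
    [-0.0378,0.0138,0.024],
    [0,0,0],
    [0,0,0],
    [0,0,0],
    [0,0,0],
    [0,0,0]
  ],
  "gripper": [0.1,0.1,0.1,0.1,0.1,0.1,0.1,0.1,0.1,0.1]
}}

```text
time_s: 4.35
position: [0.5704, -0.3339, 0.13]
tool_rot: [[0.739, 0.674, 0.0], [0.674, -0.739, 0.0], [0.0, -0.0, -1.0]]
ft_force: [0.5, -0.1, 0.3]
grip_width: 0.0469
```

```bash
python3 mv.py 569.5 -335 31 42.5; python3 snap.py wrist wC
```

```text
t 4.35 pos [ 570.4 -333.9  130. ] yaw 42.35 q6 [-40.6 -82.9] w 46.9 F [ 0.5 -0.1  0.3]
tilt rotvec tool [-0.0001  0.0002  0.    ]
slide [-0.0014  0.0003  0.099 ] rows 3 per row [-0.0005  0.0001  0.033 ] turn rz -0.0026 deg 0.1
```

View pics/wC.png

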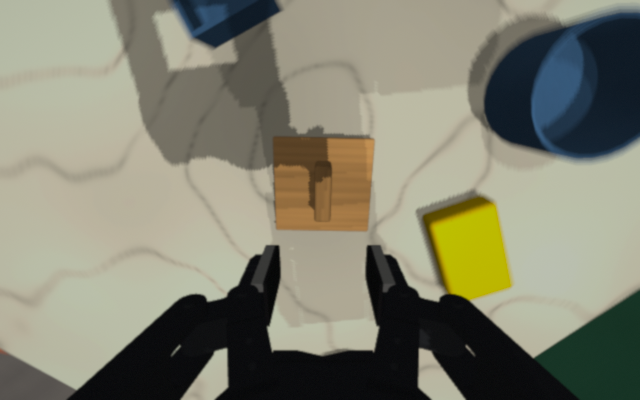

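```bash
cat > lid.py <<'E'
import sys,pickle
from h import *
d=pickle.load(open(sys.argv[1]+".pkl","rb"))
w,_=masks(d["pixels"]); cs,_=cv2.findContours(w,cv2.RETR_EXTERNAL,cv2.CHAIN_APPROX_NONE)
for z in [float(a) for a in sys.argv[2:]]:
  for c in cs:
    if cv2.contourArea(c)>1500:
        P=(onplane(d,c[:,0],z)*1000).astype(np.float32);r=cv2.minAreaRect(P);print(z,"lid",np.round(r[0],1),np.round(r[1],1),round(r[2],1),"px",c[:,0].min(0),c[:,0].max(0))
E
python3 lid.py wC .014 ; python3 -c "
from h import *;import pickle
d=pickle.load(open('wC.pkl','rb'));print(onplane(d,[(323,192),(324,165),(323,221)],.042)*1000, proj(d,[[.5704,-.3339,.042]]))"
```

```text
0.014 lid [ 570.3 -336.9] [ 99.6 100.3] 41.2 px [273 136] [374 231]
[[ 569.09872561 -334.51875764]
 [ 552.48261099 -314.95867181]
 [ 588.93044911 -356.26339951]] [[324.47740481 192.4275549 ]]
```

Emit:
{"op": "jog_arm", "data": {
  "dr": [
    [0,0,0],
    [0,0,0],
    [0,0,0],
    [0,0,0],
    [0,0,0],
    [0,0,0],
    [0,0,0],
    [0,0,0],
    [0,0,0],
    [0,0,0]
  ],
  "slide": [
    [-0.001,0.001,0.03],
    [0,0,0.03],
    [0,0,0.027],
    [0,0,0.012],
    [0,0,0],
    [0,0,0],
    [0,0,0],
    [0,0,0],
    [0,0,0],
    [0,0,0]
  ],
  "gripper": [0.1,0.1,0.1,0.1,-1,-1,-1,-1,-1,-1],
  "force": 40
}}

```text
time_s: 5.4
position: [0.5695, -0.3369, 0.0314]
tool_rot: [[0.736, 0.677, 0.0], [0.677, -0.736, -0.0], [0.0, 0.001, -1.0]]
ft_force: [1.2, -0.5, 0.1]
grip_width: -0.0002
```

```bash
python3 mv.py 440 -101.5 200 21.1
```

```text
t 5.4 pos [ 569.5 -336.9   31.4] yaw 42.57 q6 [-40.8 -83.4] w -0.2 F [ 1.2 -0.5  0.1]
tilt rotvec tool [0.0006 0.0001 0.    ]
slide [ 0.0639 -0.2608 -0.1687] rows 7 per row [ 0.0091 -0.0373 -0.0241] turn rz 0.3748 deg -21.5
```

```bash
python3 snap.py wrist wD; python3 snap.py scene sD; python3 -c "
import cv2;i=cv2.imread('pics/sD.png')[150:300,110:310];cv2.imwrite('pics/sDc.png',cv2.resize(i,None,fx=4,fy=4,interpolation=2))"
```

```text
(no output)
```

View pics/wD.png

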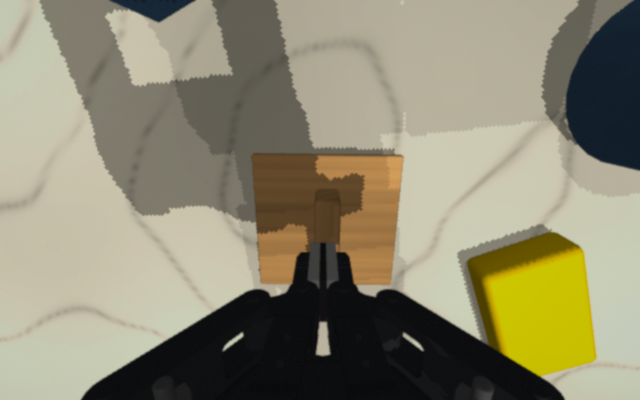

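View pics/sDc.png

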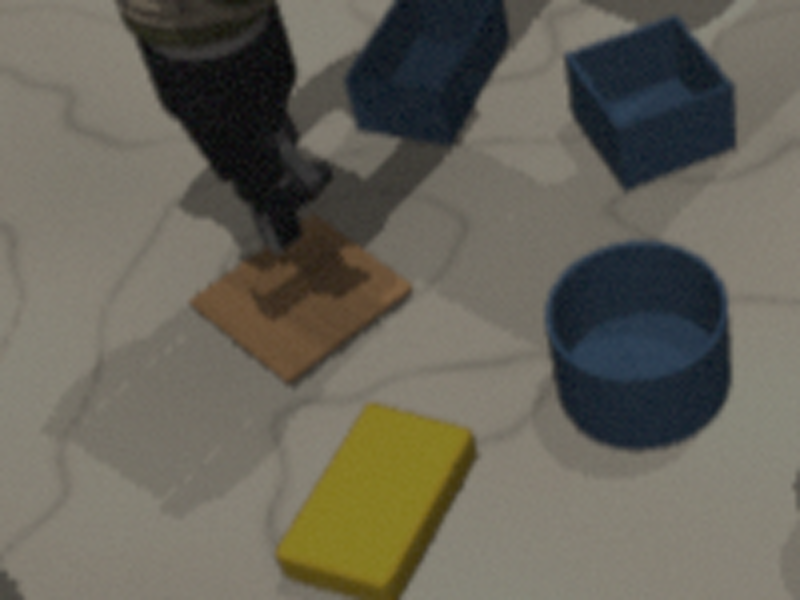

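```bash
python3 - <<'E'
from h import *;import pickle
from rig import observe
s=observe();p=np.array(s["position"]);R=np.array(s["tool_rot"])
d=pickle.load(open('wD.pkl','rb'));S=pickle.load(open('sD.pkl','rb'))
C=-d["R"].T@d["t"]; print("cam in tool",R.T@(C-p), "cam axes in tool",R.T@d["R"].T)
for o in(-.008,0,.011,.02): print(o,proj(d,p+R[:,2]*o),proj(S,p+R[:,2]*o), (proj(S,p+R[:,2]*o)-[110,150])*4)
print(p,s["q"],s["grip_width"])
A=pickle.load(open('wA.pkl','rb'));
print("A cam",-A["R"].T@A["t"])
E
python3 lid.py wD .014
```

```text
cam in tool [-0.00155999 -0.08413037 -0.17045915] cam axes in tool [[ 9.99999840e-01  4.70077158e-05 -5.64181404e-04]
 [ 1.39802688e-04  9.45179932e-01  3.26549961e-01]
 [ 5.48603309e-04 -3.26549987e-01  9.45179774e-01]]
-0.008 [[325.27929651 239.91978042]] [[182.61298344 215.96075313]] [[290.45193375 263.84301253]]
0 [[325.17901297 234.18244093]] [[183.34365608 218.06381288]] [[293.37462432 272.25525152]]
0.011 [[325.05356778 227.00557358]] [[184.33445287 220.91557541]] [[297.3378115  283.66230162]]
0.02 [[324.96028165 221.66856431]] [[185.13339411 223.21512935]] [[300.53357644 292.86051738]]
[ 0.56938375 -0.33687151  0.03117911] [-4.08405982e+01  4.14847699e+01  6.83035095e+01 -3.49686945e-04
  7.02006872e+01 -8.34104984e+01] 2.274831087306628e-05
A cam [0.49496222 0.14856394 0.42026461]
0.014 lid [ 570.4 -337. ] [ 99.1 100.5] 42.0 px [251 153] [403 285]
```

Run:
```python
import cv2,numpy as np
i=cv2.imread('pics/sD.png')[165:245,140:240];a=cv2.resize(i,None,fx=5,fy=5,interpolation=2)
a=np.clip(a*1.8,0,255).astype(np.uint8)
j=cv2.imread('pics/wD.png')[185:285,280:365];b=cv2.resize(j,None,fx=4,fy=4,interpolation=2)
b=np.clip(b*1.5,0,255).astype(np.uint8)
o=np.zeros((400,500+340,3),np.uint8);o[:400,:500]=a;o[:400,500:]=b;cv2.imwrite('pics/tip.png',o[:,:800])
```

```text
(no output)
```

View pics/tip.png

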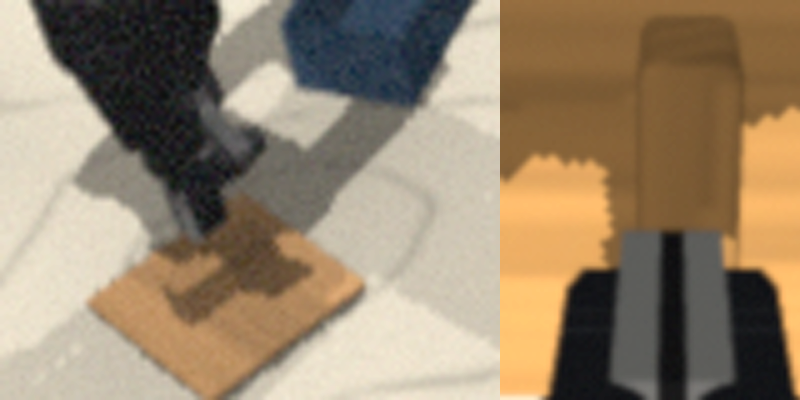

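Run:
```python
from h import *;import pickle
d=pickle.load(open('wD.pkl','rb'));S=pickle.load(open('sD.pkl','rb'))
f=lambda x:(proj(S,x)-[140,165])*5
print("bar top centre scene crop",f([.5695,-.336,.042]), "ends",f([.5695-.028*.67,-.336+.028*.74,.042]),f([.5695+.028*.67,-.336-.028*.74,.042]))
for q in((180,213),(178,212),(184,209)):
  X,e=tri([(d,(323,243)),(S,q)]);print(X,e)
print(proj(d,[[.5695-.028*.67,-.336+.028*.74,.042],[.5695+.028*.67,-.336-.028*.74,.042]]))
```

```text
bar top centre scene crop [[213.52790337 251.05377182]] ends [[258.02907882 219.47240294]] [[167.62518993 283.62977708]]
[ 0.56701018 -0.33897534  0.04734303] [4.349381125533864, 1.0828714714061545]
[ 0.56628201 -0.34071804  0.04989413] [8.777720008008721, 2.16523586513661]
[ 0.56308474 -0.33096946  0.057627  ] [2.0950422432691815, 0.4846603043349655]
[[326.96782928 198.13163776]
 [325.93019121 280.14248365]]
```

Emit:
{"op": "jog_arm", "data": {
  "dr": [
    [0,0,0],
    [0,0,0],
    [0,0,0],
    [0,0,0],
    [0,0,0],
    [0,0,0],
    [0,0,0],
    [0,0,0],
    [0,0,0],
    [0,0,0]
  ],
  "slide": [
    [0,0,0],
    [0,0,0],
    [0,0,0],
    [0,0,0],
    [0,0,0],
    [0,0,0],
    [0,0,0],
    [0,0,0],
    [0,0,0],
    [0,0,0]
  ],
  "gripper": [0.1,0.1,0.1,0.1,0.1,0.1,0.1,0.1,0.1,0.1]
}}

```text
time_s: 6.5
position: [0.5694, -0.3368, 0.031]
tool_rot: [[0.736, 0.676, 0.0], [0.676, -0.736, 0.0], [0.0, -0.0, -1.0]]
ft_force: [0.9, -0.8, -0.2]
grip_width: 0.047
```

```bash
python3 mv.py; python3 snap.py wrist wE; python3 snap.py scene sE;python3 - <<'E'
import cv2,numpy as np
i=cv2.imread('pics/sE.png')[165:245,140:240];a=cv2.resize(i,None,fx=5,fy=5,interpolation=2)
a=np.clip(a*1.8,0,255).astype(np.uint8)
j=cv2.imread('pics/wE.png')[185:285,270:370];b=cv2.resize(j,None,fx=3,fy=4,interpolation=2)
b=np.clip(b*1.5,0,255).astype(np.uint8)
cv2.imwrite('pics/tip2.png',np.hstack([a,b]))
E
```

```text
t 6.5 pos [ 569.4 -336.8   31. ] yaw 42.57 q6 [-40.8 -83.4] w 47.0 F [ 0.9 -0.8 -0.2]
tilt rotvec tool [-0.  0.  0.]
```

View pics/tip2.png

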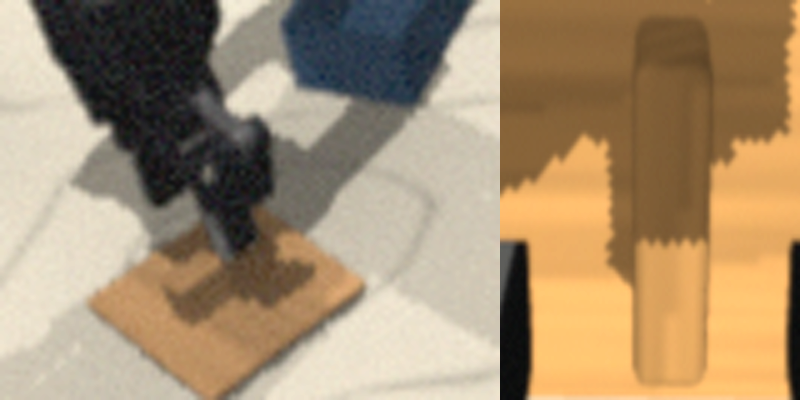

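Run:
```python
from h import *;import pickle
d=pickle.load(open('wE.pkl','rb'));S=pickle.load(open('sE.pkl','rb'))
p=np.array([.5694,-.3368,0]);tx=np.array([.736,.676,0]);ty=np.array([.676,-.736,0])
for sx in(-.026,.026):
  for sy in(-.011,.011):
    for z in(.02,.03,.04,.05,.06):
      X=p+tx*sx+ty*sy+[0,0,z]; print(sx,sy,z,((proj(S,X)-[140,165])*5).round(0),(proj(d,X)).round(0))
```

```text
-0.026 -0.011 0.02 [[207. 243.]] [[286. 212.]]
-0.026 -0.011 0.03 [[202. 230.]] [[285. 218.]]
-0.026 -0.011 0.04 [[198. 217.]] [[283. 225.]]
-0.026 -0.011 0.05 [[193. 204.]] [[280. 232.]]
-0.026 -0.011 0.06 [[188. 190.]] [[278. 240.]]
-0.026 0.011 0.02 [[172. 268.]] [[288. 242.]]
-0.026 0.011 0.03 [[167. 255.]] [[286. 249.]]
-0.026 0.011 0.04 [[162. 242.]] [[284. 257.]]
-0.026 0.011 0.05 [[157. 229.]] [[282. 265.]]
-0.026 0.011 0.06 [[152. 215.]] [[280. 275.]]
0.026 -0.011 0.02 [[272. 292.]] [[364. 212.]]
0.026 -0.011 0.03 [[268. 279.]] [[366. 218.]]
0.026 -0.011 0.04 [[264. 266.]] [[368. 225.]]
0.026 -0.011 0.05 [[259. 252.]] [[371. 232.]]
0.026 -0.011 0.06 [[255. 239.]] [[374. 240.]]
0.026 0.011 0.02 [[237. 317.]] [[362. 242.]]
0.026 0.011 0.03 [[233. 305.]] [[364. 249.]]
0.026 0.011 0.04 [[228. 292.]] [[367. 257.]]
0.026 0.011 0.05 [[224. 278.]] [[369. 265.]]
0.026 0.011 0.06 [[219. 265.]] [[372. 275.]]
```

View pics/wE.png

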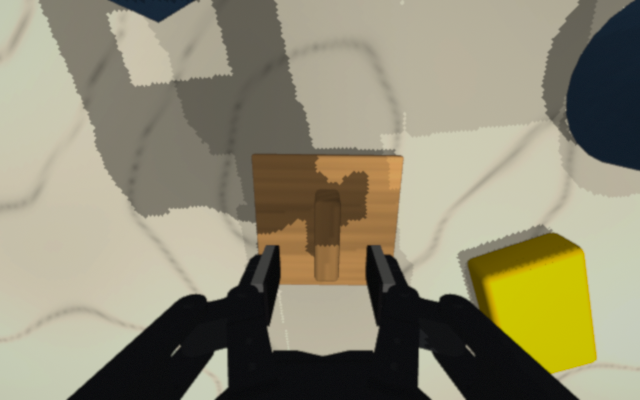

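Emit:
{"op": "jog_arm", "data": {
  "dr": [
    [0,0,0],
    [0,0,0],
    [0,0,0],
    [0,0,0],
    [0,0,0],
    [0,0,0],
    [0,0,0],
    [0,0,0],
    [0,0,0],
    [0,0,0]
  ],
  "slide": [
    [0,0,0.006],
    [0,0,0.006],
    [0,0,0.006],
    [0,0,0.006],
    [0,0,0.005],
    [0,0,0],
    [0,0,0],
    [0,0,0],
    [0,0,0],
    [0,0,0]
  ],
  "gripper": [0.1,0.1,0.1,0.1,0.1,0.1,0.1,0.1,0.1,0.1]
}}

```text
time_s: 7.6
position: [0.5695, -0.3369, 0.0023]
tool_rot: [[0.736, 0.677, 0.0], [0.677, -0.736, -0.0], [0.0, 0.0, -1.0]]
ft_force: [-0.5, -0.1, 0.1]
grip_width: 0.0469
```

```bash
python3 mv.py; python3 snap.py wrist wF; python3 snap.py scene sF;python3 - <<'E'
import cv2,numpy as np
i=cv2.imread('pics/sF.png')[165:245,140:240];a=cv2.resize(i,None,fx=5,fy=5,interpolation=2)
a=np.clip(a*1.8,0,255).astype(np.uint8)
j=cv2.imread('pics/wF.png')[185:285,250:400];b=cv2.resize(j,None,fx=2,fy=4,interpolation=2)
b=np.clip(b*1.5,0,255).astype(np.uint8)
cv2.imwrite('pics/tip3.png',np.hstack([a,b]))
E
```

```text
t 7.6 pos [ 569.5 -336.9    2.3] yaw 42.57 q6 [-40.8 -83.4] w 46.9 F [-0.5 -0.1  0.1]
tilt rotvec tool [0.0004 0.     0.    ]
```

View pics/tip3.png

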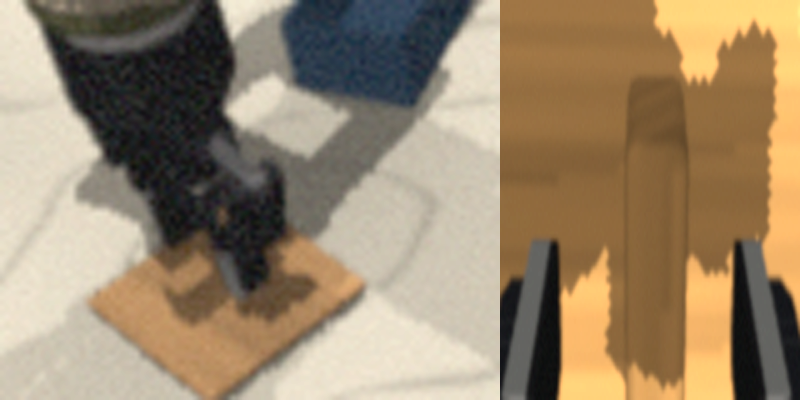

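Emit:
{"op": "jog_arm", "data": {
  "dr": [
    [0,0,0],
    [0,0,0],
    [0,0,0],
    [0,0,0],
    [0,0,0],
    [0,0,0],
    [0,0,0],
    [0,0,0],
    [0,0,0],
    [0,0,0]
  ],
  "slide": [
    [0,0,0.004],
    [0,0,0.003],
    [0,0,0],
    [0,0,0],
    [0,0,0],
    [0,0,0],
    [0,0,0],
    [0,0,0],
    [0,0,0],
    [0,0,0]
  ],
  "gripper": [0.1,0.1,-1,-1,-1,-1,-1,-1,-1,-1],
  "force": 40
}}

```text
time_s: 8.7
position: [0.5694, -0.3368, -0.0049]
tool_rot: [[0.736, 0.676, 0.0], [0.676, -0.736, -0.0], [0.0, 0.0, -1.0]]
ft_force: [0.7, 0.1, 0.1]
grip_width: 0.0149
```

```bash
python3 mv.py 440 -101.5 150 21.1
```

```text
t 8.7 pos [ 569.4 -336.8   -4.9] yaw 42.57 q6 [-40.8 -83.4] w 14.9 F [0.7 0.1 0.1]
tilt rotvec tool [0.0001 0.     0.    ]
slide [ 0.0639 -0.2608 -0.155 ] rows 7 per row [ 0.0091 -0.0373 -0.0221] turn rz 0.3747 deg -21.5
```

Emit:
{"op": "jog_arm", "data": {
  "dr": [
    [0,0,0],
    [0,0,0],
    [0,0,0],
    [0,0,0],
    [0,0,0],
    [0,0,0],
    [0,0,0],
    [0,0,0],
    [0,0,0.125],
    [0,0,0.125]
  ],
  "slide": [
    [0,0,-0.045],
    [0,0,-0.045],
    [0.0107,-0.0435,-0.0108],
    [0.0107,-0.0435,-0.0108],
    [0.0107,-0.0435,-0.0108],
    [0.0107,-0.0435,-0.0108],
    [0.0107,-0.0435,-0.0108],
    [0.0107,-0.0435,-0.0108],
    [0,0,0],
    [0,0,0]
  ],
  "gripper": [-1,-1,-1,-1,-1,-1,-1,-1,-1,-1]
}}

```text
time_s: 9.7
position: [0.4397, -0.1001, 0.1505]
tool_rot: [[0.882, 0.47, 0.001], [0.47, -0.882, -0.001], [0.001, 0.001, -1.0]]
ft_force: [-0.3, -0.5, -0.5]
grip_width: 0.0149
```

```bash
python3 mv.py 440 -101.2 105 21.1;python3 snap.py wrist wG;python3 snap.py scene sG
```

```text
t 9.7 pos [ 439.7 -100.1  150.5] yaw 28.06 q6 [-27.9 -56. ] w 14.9 F [-0.3 -0.5 -0.5]
tilt rotvec tool [0.001  0.0007 0.    ]
slide [-0.0002  0.0011  0.0455] rows 1 per row [-0.0002  0.0011  0.0455] turn rz 0.1214 deg -7.0
```

View pics/wG.png

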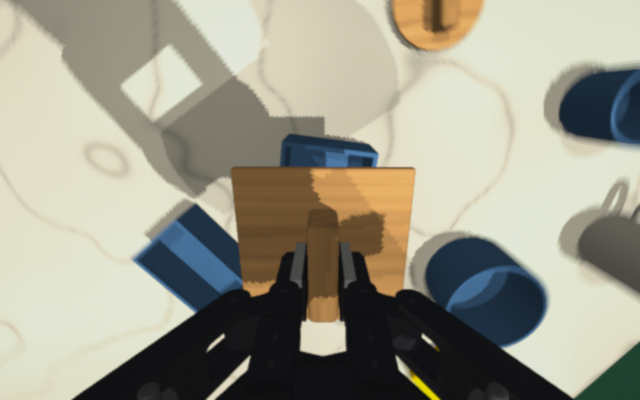

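View pics/sG.png

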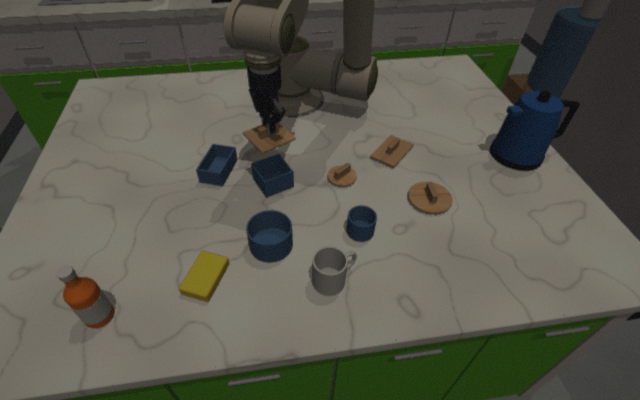

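```bash
python3 lid.py wG .1695 | head
python3 - <<'E'
import cv2,numpy as np
j=cv2.imread('pics/wG.png')[110:330,220:430];cv2.imwrite('pics/wGc.png',cv2.resize(j,None,fx=2.7,fy=2.7,interpolation=2))
E
```

```text
0.1695 lid [ 439.2 -102.7] [ 98.7 101.4] 28.0 px [230 167] [415 321]
0.1695 lid [429.4  24.2] [41.2 20. ] 28.0 px [391   0] [483  50]
```

View pics/wGc.png

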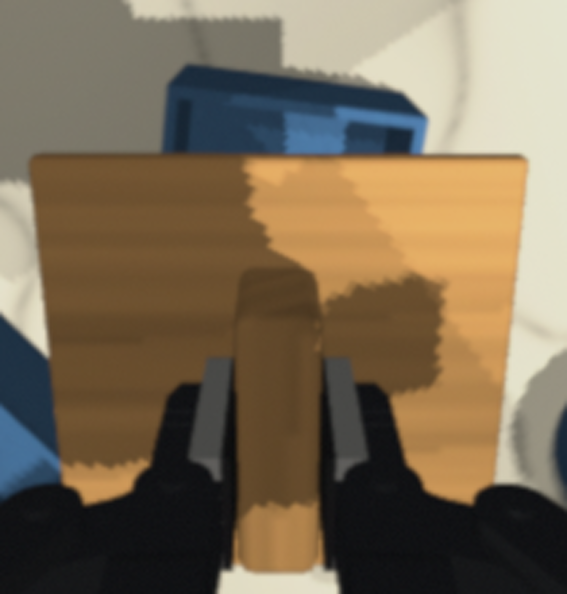

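Emit:
{"op": "jog_arm", "data": {
  "dr": [
    [0,0,0.121],
    [0,0,0],
    [0,0,0],
    [0,0,0],
    [0,0,0],
    [0,0,0],
    [0,0,0],
    [0,0,0],
    [0,0,0],
    [0,0,0]
  ],
  "slide": [
    [0,0.0005,0],
    [0,0,0.03],
    [0,0,0.03],
    [0,0,0.02],
    [0,0,0.005],
    [0,0,0],
    [0,0,0],
    [0,0,0],
    [0,0,0],
    [0,0,0]
  ],
  "gripper": [-1,-1,-1,-1,-1,-1,-1,-1,-1,-1]
}}

```text
time_s: 10.8
position: [0.4405, -0.1017, 0.0653]
tool_rot: [[0.932, 0.364, 0.001], [0.364, -0.932, -0.0], [0.001, 0.001, -1.0]]
ft_force: [0.1, -0.6, -2.0]
grip_width: 0.015
```

```bash
python3 mv.py 440 -100.5 48 21.1;python3 snap.py wrist wH;python3 snap.py scene sH; python3 lid.py wH .0845
python3 - <<'E'
import cv2,numpy as np
j=cv2.imread('pics/wH.png')[110:330,220:430];a=cv2.resize(j,(500,500),interpolation=2)
j=cv2.imread('pics/sH.png')[140:210,235:305];b=cv2.resize(j,(300,300),interpolation=2)
o=np.zeros((500,800,3),np.uint8);o[:,:500]=a;o[:300,500:]=b;cv2.imwrite('pics/wHc.png',o)
E
```

```text
t 10.8 pos [ 440.5 -101.7   65.3] yaw 21.33 q6 [-28.1 -49.4] w 15.0 F [ 0.1 -0.6 -2. ]
tilt rotvec tool [0.0007 0.0006 0.    ]
slide [-0.     -0.0013  0.0173] rows 1 per row [-0.     -0.0013  0.0173] turn rz 0.004 deg -0.2
0.0845 lid [ 439.8 -104.2] [ 98.6 101.2] 21.3 px [230 167] [415 321]
```

View pics/wHc.png

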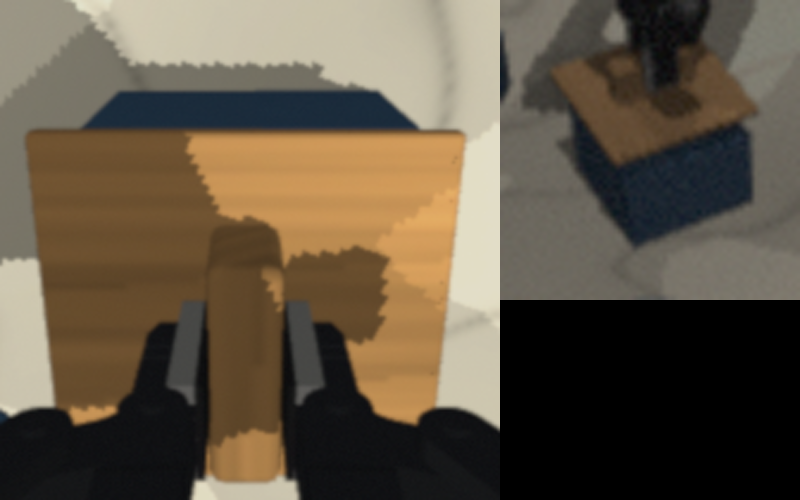

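Emit:
{"op": "jog_arm", "data": {
  "dr": [
    [0,0,0],
    [0,0,0],
    [0,0,0],
    [0,0,0],
    [0,0,0],
    [0,0,0],
    [0,0,0],
    [0,0,0],
    [0,0,0],
    [0,0,0]
  ],
  "slide": [
    [0,-0.0015,0.006],
    [0,0,0.006],
    [0,0,0.005],
    [0,0,0],
    [0,0,0],
    [0,0,0],
    [0,0,0],
    [0,0,0],
    [0,0,0],
    [0,0,0]
  ],
  "gripper": [-1,-1,-1,-1,-1,0.1,0.1,0.1,0.1,0.1]
}}

```text
time_s: 11.9
position: [0.4398, -0.1002, 0.0479]
tool_rot: [[0.932, 0.363, 0.0], [0.363, -0.932, -0.0], [0.0, 0.0, -1.0]]
ft_force: [0.1, 0.3, 0.3]
grip_width: 0.0473
```

```bash
python3 mv.py 448.5 97 150 36
```

```text
t 11.9 pos [ 439.8 -100.2   47.9] yaw 21.31 q6 [-27.9 -49.2] w 47.3 F [0.1 0.3 0.3]
tilt rotvec tool [0.0001 0.0001 0.    ]
slide [ 0.0798 -0.1806 -0.1021] rows 5 per row [ 0.016  -0.0361 -0.0204] turn rz -0.2564 deg 14.7
```

Emit:
{"op": "jog_arm", "data": {
  "dr": [
    [0,0,0],
    [0,0,0],
    [0,0,0],
    [0,0,0],
    [0,0,0],
    [0,0,0],
    [0,0,-0.128],
    [0,0,-0.128],
    [0,0,0],
    [0,0,0]
  ],
  "slide": [
    [0,0,-0.045],
    [0,0,-0.045],
    [0.02,-0.0452,0],
    [0.02,-0.0452,0],
    [0.02,-0.0452,0],
    [0.02,-0.0452,0],
    [0,0,0],
    [0,0,0],
    [0,0,0],
    [0,0,0]
  ],
  "gripper": [0.1,0.1,0.1,0.1,0.1,0.1,0.1,0.1,0.1,0.1]
}}

```text
time_s: 12.9
position: [0.4486, 0.0972, 0.1378]
tool_rot: [[0.811, 0.585, -0.0], [0.585, -0.811, -0.0], [-0.0, -0.0, -1.0]]
ft_force: [-0.7, 0.3, -0.2]
grip_width: 0.047
```

```bash
python3 mv.py 448.5 97 -5 35.8;python3 snap.py wrist wI;python3 snap.py scene sI; python3 lid.py wI .014
python3 - <<'E'
import cv2,numpy as np
j=cv2.imread('pics/wI.png')[100:300,220:420];a=cv2.resize(j,(500,500),interpolation=2)
j=cv2.imread('pics/sI.png')[140:210,235:305];b=cv2.resize(j,(300,300),interpolation=2)
o=np.zeros((500,800,3),np.uint8);o[:,:500]=a;o[:300,500:]=b;cv2.imwrite('pics/wIc.png',o)
E
```

```text
t 12.9 pos [448.6  97.2 137.8] yaw 35.77 q6 [ -2.6 -38.4] w 47.0 F [-0.7  0.3 -0.2]
tilt rotvec tool [-0.     -0.0001  0.    ]
slide [-1.000e-04  1.000e-04  1.428e-01] rows 4 per row [-0.      0.      0.0357] turn rz -0.0004 deg 0.0
0.014 lid [448.9  97.2] [82.5 82.5] 80.1 px [285 142] [364 218]
0.014 lid [569.3 315.6] [121.3 113.2] 35.8 px [502   0] [637 133]
0.014 lid [390.9 241.1] [83.9 38.4] 44.3 px [317   0] [415  48]
```

View pics/wIc.png

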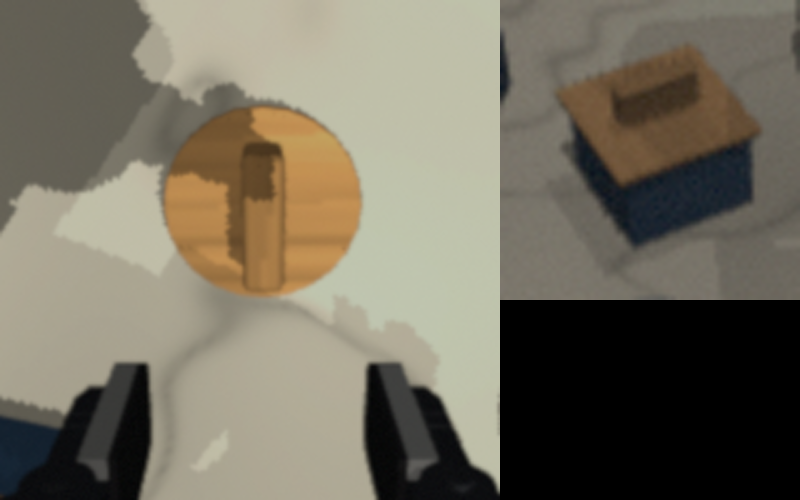

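View pics/wI.png

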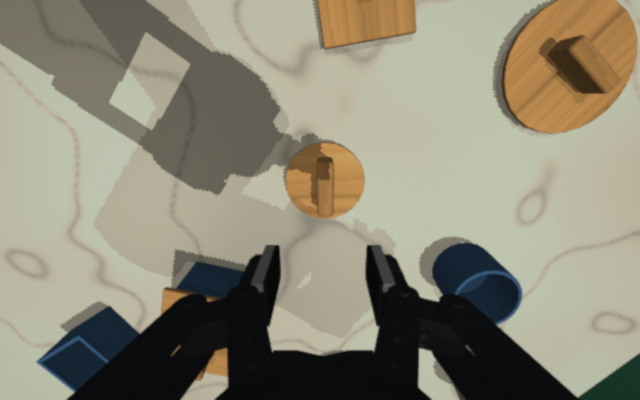

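Emit:
{"op": "jog_arm", "data": {
  "dr": [
    [0,0,0],
    [0,0,0],
    [0,0,0],
    [0,0,0],
    [0,0,0],
    [0,0,0],
    [0,0,0],
    [0,0,0],
    [0,0,0],
    [0,0,0]
  ],
  "slide": [
    [0,0,0.04],
    [0,0,0.04],
    [0,0,0.04],
    [0,0,0.018],
    [0,0,0.005],
    [0,0,0],
    [0,0,0],
    [0,0,0],
    [0,0,0],
    [0,0,0]
  ],
  "gripper": [0.1,0.1,0.1,0.1,0.1,-1,-1,-1,-1,-1],
  "force": 40
}}

```text
time_s: 14.0
position: [0.4494, 0.0972, -0.004]
tool_rot: [[0.809, 0.587, 0.003], [0.587, -0.809, -0.0], [0.002, 0.002, -1.0]]
ft_force: [-0.6, -0.7, 6.8]
grip_width: 0.0152
```

```bash
python3 mv.py 648 102.8 150 36
```

```text
t 14.0 pos [449.4  97.2  -4. ] yaw 35.97 q6 [ -2.6 -38.6] w 15.2 F [-0.6 -0.7  6.8]
tilt rotvec tool [0.0018 0.0021 0.    ]
slide [ 0.1643  0.1124 -0.1534] rows 6 per row [ 0.0274  0.0187 -0.0256] turn rz -0.0004 deg 0.0
```

Emit:
{"op": "jog_arm", "data": {
  "dr": [
    [0,0,0],
    [0,0,0],
    [0,0,0],
    [0,0,0],
    [0,0,0],
    [0,0,0],
    [0,0,0],
    [0,0,0],
    [0,0,0],
    [0,0,0]
  ],
  "slide": [
    [0,0,-0.03],
    [0,0,-0.045],
    [0,0,-0.045],
    [0.0331,0.0225,-0.006],
    [0.0331,0.0225,-0.006],
    [0.0331,0.0225,-0.006],
    [0.0331,0.0225,-0.006],
    [0.0331,0.0225,-0.006],
    [0,0,0],
    [0,0,0]
  ],
  "gripper": [-1,-1,-1,-1,-1,-1,-1,-1,-1,-1]
}}

```text
time_s: 15.0
position: [0.6485, 0.1035, 0.1445]
tool_rot: [[0.809, 0.587, -0.001], [0.587, -0.809, 0.0], [-0.001, -0.0, -1.0]]
ft_force: [-0.3, 0.1, -1.2]
grip_width: 0.0149
```

```bash
python3 mv.py 649 103.3 65 36;python3 snap.py wrist wJ;python3 snap.py scene sJ; python3 lid.py wJ .164|head -3
python3 - <<'E'
import cv2,numpy as np
j=cv2.imread('pics/wJ.png')[100:340,200:440];a=cv2.resize(j,(500,500),interpolation=2)
j=cv2.imread('pics/sJ.png')[160:260,310:410];b=cv2.resize(j,(300,300),interpolation=2)
o=np.zeros((500,800,3),np.uint8);o[:,:500]=a;o[:300,500:]=b;cv2.imwrite('pics/wJc.png',o)
E
```

```text
t 15.0 pos [648.5 103.5 144.5] yaw 35.98 q6 [ -1.2 -37.2] w 14.9 F [-0.3  0.1 -1.2]
tilt rotvec tool [-0.0005 -0.0006  0.    ]
slide [0.0003 0.0005 0.0795] rows 2 per row [0.0002 0.0003 0.0397] turn rz -0.0004 deg 0.0
0.164 lid [510.6   8.3] [46.1 64.2] 21.3 px [  0 185] [ 78 291]
0.164 lid [646.5 103.7] [81.7 82.2] 81.0 px [253 179] [392 318]
```

View pics/wJc.png

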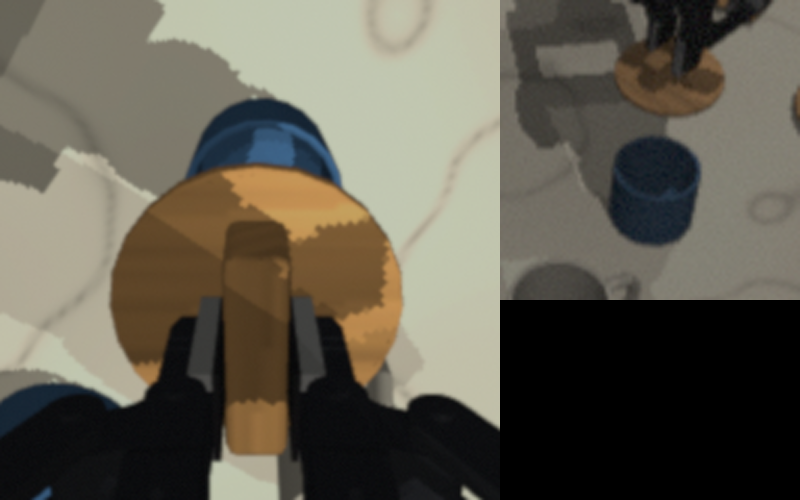

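Run:
```python
from h import *;import pickle
d=pickle.load(open('wJ.pkl','rb'))
P=onplane(d,[(200+262/2.083,100+121/2.083)],.06)[0]*1000; print(P,P+36*np.array([.587,-.809]))
L=onplane(d,[(200+187/2.083,100+172/2.083),(200+341/2.083,100+180/2.083)],.06)*1000;print(L)
```

```text
[630.04208528 130.72451426] [651.17408528 101.60051426]
[[616.8168038   93.2924195 ]
 [673.52990099 129.96706003]]
```

Emit:
{"op": "jog_arm", "data": {
  "dr": [
    [0,0,0],
    [0,0,0],
    [0,0,0],
    [0,0,0],
    [0,0,0],
    [0,0,0],
    [0,0,0],
    [0,0,0],
    [0,0,0],
    [0,0,0]
  ],
  "slide": [
    [0.0013,0.0016,0.035],
    [0,0,0.035],
    [0,0,0.01],
    [0,0,0.006],
    [0,0,0.006],
    [0,0,0.004],
    [0,0,0],
    [0,0,0],
    [0,0,0],
    [0,0,0]
  ],
  "gripper": [-1,-1,-1,-1,-1,-1,-1,-1,-1,-1]
}}

```text
time_s: 16.1
position: [0.6508, 0.103, 0.0492]
tool_rot: [[0.809, 0.588, 0.001], [0.588, -0.809, -0.0], [0.0, 0.0, -1.0]]
ft_force: [0.5, -1.3, -0.4]
grip_width: 0.0149
```

Emit:
{"op": "jog_arm", "data": {
  "dr": [
    [0,0,0],
    [0,0,0],
    [0,0,0],
    [0,0,0],
    [0,0,0],
    [0,0,0],
    [0,0,0],
    [0,0,0],
    [0,0,0],
    [0,0,0]
  ],
  "slide": [
    [0,0,0],
    [0,0,0],
    [0,0,0],
    [0,0,0],
    [0,0,-0.03],
    [0,0,-0.04],
    [0,0,-0.03],
    [0,0,0],
    [0,0,0],
    [0,0,0]
  ],
  "gripper": [0.1,0.1,0.1,0.1,0.1,0.1,0.1,0.1,0.1,0.1]
}}

```text
time_s: 17.1
position: [0.65, 0.103, 0.1475]
tool_rot: [[0.809, 0.588, -0.002], [0.588, -0.809, 0.0], [-0.002, -0.001, -1.0]]
ft_force: [0.3, 0.5, -0.6]
grip_width: 0.047
```

```bash
python3 mv.py 568 318.5 140 86.4;python3 snap.py wrist wK;python3 snap.py scene sK; python3 lid.py wK .066;  python3 - <<'E'
import cv2,numpy as np
j=cv2.imread('pics/wK.png')[100:340,200:440];a=cv2.resize(j,(500,500),interpolation=2)
j=cv2.imread('pics/sK.png')[160:260,310:410];b=cv2.resize(j,(300,300),interpolation=2)
o=np.zeros((500,800,3),np.uint8);o[:,:500]=a;o[:300,500:]=b;cv2.imwrite('pics/wKc.png',o)
E
```

```text
t 17.1 pos [650.  103.  147.5] yaw 35.98 q6 [ -1.3 -37.3] w 47.0 F [ 0.3  0.5 -0.6]
tilt rotvec tool [-0.0015 -0.002   0.    ]
slide [ 0.0603 -0.2226  0.0077] rows 5 per row [ 0.0121 -0.0445  0.0015] turn rz -0.88 deg 50.4
0.066 lid [453.1 -97.9] [ 77.4 107. ] 20.7 px [  0 182] [ 79 288]
0.066 lid [649.4 102.3] [81.5 83.5] 33.2 px [279 149] [368 236]
```

View pics/wKc.png

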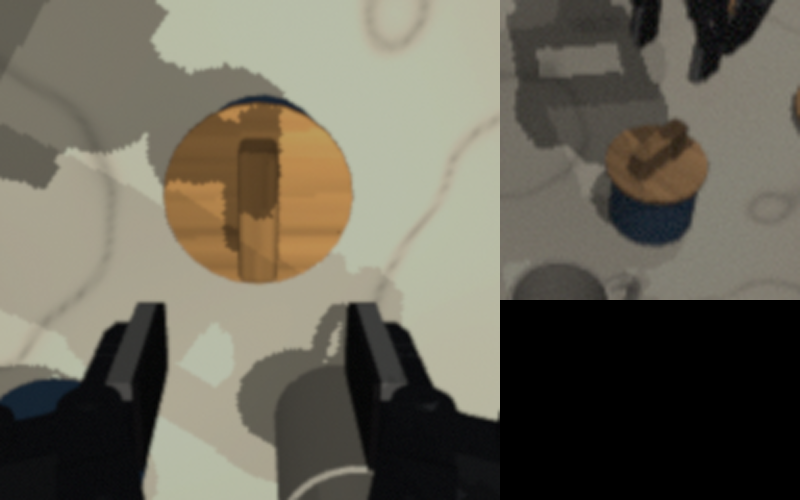

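Emit:
{"op": "jog_arm", "data": {
  "dr": [
    [0,0,0],
    [0,0,0],
    [0,0,0],
    [0,0,0],
    [0,0,-0.147],
    [0,0,-0.147],
    [0,0,-0.147],
    [0,0,-0.147],
    [0,0,-0.146],
    [0,0,-0.146]
  ],
  "slide": [
    [0.0121,-0.0445,0.0015],
    [0.0121,-0.0445,0.0015],
    [0.0121,-0.0445,0.0015],
    [0.0121,-0.0445,0.0015],
    [0.0121,-0.0445,0.0015],
    [0,0,0],
    [0,0,0],
    [0,0,0],
    [0,0,0],
    [0,0,0]
  ],
  "gripper": [0.1,0.1,0.1,0.1,0.1,0.1,0.1,0.1,0.1,0.1]
}}

```text
time_s: 18.2
position: [0.5685, 0.3185, 0.1403]
tool_rot: [[0.057, 0.998, -0.002], [0.998, -0.057, -0.001], [-0.001, -0.002, -1.0]]
ft_force: [0.2, -0.2, 0.4]
grip_width: 0.0472
```

```bash
python3 mv.py 568 318.5 -4 86.4;python3 snap.py wrist wL; python3 lid.py wL .014;  python3 - <<'E'
import cv2,numpy as np
j=cv2.imread('pics/wL.png')[100:300,220:420];a=cv2.resize(j,(600,600),interpolation=2)
cv2.imwrite('pics/wLc.png',a)
E
```

```text
t 18.2 pos [568.5 318.5 140.3] yaw 86.75 q6 [ 18.9 -67.9] w 47.2 F [ 0.2 -0.2  0.4]
tilt rotvec tool [-0.0016 -0.0006  0.    ]
slide [ 0.     -0.0003  0.1443] rows 4 per row [ 0.     -0.0001  0.0361] turn rz 0.0062 deg -0.4
0.014 lid [696.4  55.5] [101.5 126.5] 71.1 px [ 71 251] [158 329]
0.014 lid [568.5 319.1] [118.1 118.4] 86.7 px [269 125] [380 233]
0.014 lid [416.1 253.8] [71.1 34.5] 86.7 px [200   0] [281  44]
```

View pics/wLc.png

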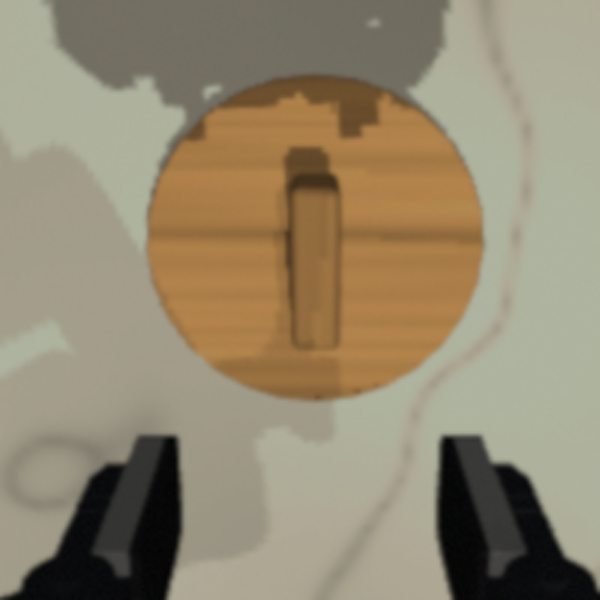

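Bar is vertical and centred between the jaws, so descend and grip.

Emit:
{"op": "jog_arm", "data": {
  "dr": [
    [0,0,0],
    [0,0,0],
    [0,0,0],
    [0,0,0],
    [0,0,0],
    [0,0,0],
    [0,0,0],
    [0,0,0],
    [0,0,0],
    [0,0,0]
  ],
  "slide": [
    [0,0,0.04],
    [0,0,0.04],
    [0,0,0.04],
    [0,0,0.018],
    [0,0,0.005],
    [0,0,0],
    [0,0,0],
    [0,0,0],
    [0,0,0],
    [0,0,0]
  ],
  "gripper": [0.1,0.1,0.1,0.1,0.1,-1,-1,-1,-1,-1],
  "force": 40
}}

```text
time_s: 19.25
position: [0.5696, 0.3189, -0.0001]
tool_rot: [[0.063, 0.998, 0.003], [0.998, -0.063, 0.001], [0.001, 0.003, -1.0]]
ft_force: [-0.8, -0.3, 6.8]
grip_width: 0.0148
```

```bash
python3 mv.py 662 -126.3 160 86.7
```

```text
t 19.25 pos [ 5.696e+02  3.189e+02 -1.000e-01] yaw 86.39 q6 [ 18.9 -67.5] w 14.8 F [-0.8 -0.3  6.8]
tilt rotvec tool [0.0026 0.0011 0.    ]
slide [-0.4383  0.1206 -0.1603] rows 11 per row [-0.0398  0.011  -0.0146] turn rz -0.0053 deg 0.3
```

Emit:
{"op": "jog_arm", "data": {
  "dr": [
    [0,0,0],
    [0,0,0],
    [0,0,0],
    [0,0,0],
    [0,0,0],
    [0,0,0],
    [0,0,0],
    [0,0,0],
    [0,0,0],
    [0,0,0]
  ],
  "slide": [
    [0,0,-0.03],
    [0,0,-0.045],
    [0,0,-0.045],
    [0,0,-0.045],
    [-0.0438,0.012,0],
    [-0.0438,0.012,0],
    [-0.0438,0.012,0],
    [-0.0438,0.012,0],
    [-0.0438,0.012,0],
    [-0.0438,0.012,0]
  ],
  "gripper": [-1,-1,-1,-1,-1,-1,-1,-1,-1,-1]
}}

```text
time_s: 20.25
position: [0.6241, 0.05, 0.1636]
tool_rot: [[0.063, 0.998, 0.0], [0.998, -0.063, 0.0], [0.0, 0.0, -1.0]]
ft_force: [0.7, -0.1, -1.4]
grip_width: 0.0147
```

Emit:
{"op": "jog_arm", "data": {
  "dr": [
    [0,0,0],
    [0,0,0],
    [0,0,0],
    [0,0,0],
    [0,0,0],
    [0,0,0],
    [0,0,0],
    [0,0,0],
    [0,0,0],
    [0,0,0]
  ],
  "slide": [
    [-0.0438,0.012,0],
    [-0.0438,0.012,0],
    [-0.0438,0.012,0],
    [-0.0438,0.012,0],
    [0,0,0],
    [0,0,0],
    [0,0,0],
    [0,0,0],
    [0,0,0],
    [0,0,0]
  ],
  "gripper": [-1,-1,-1,-1,-1,-1,-1,-1,-1,-1]
}}

```text
time_s: 21.25
position: [0.6611, -0.1253, 0.1635]
tool_rot: [[0.062, 0.998, 0.0], [0.998, -0.062, -0.0], [-0.0, 0.0, -1.0]]
ft_force: [-0.4, -0.6, -1.8]
grip_width: 0.0149
```

```bash
python3 mv.py 662 -126.3 61 86.7;python3 snap.py wrist wM;python3 snap.py scene sM;python3 snap.py top tM; python3 lid.py wM .176|head -3;  python3 - <<'E'
import cv2,numpy as np
j=cv2.imread('pics/wM.png')[100:340,200:440];a=cv2.resize(j,(500,500),interpolation=2)
j=cv2.imread('pics/sM.png')[160:280,220:340];b=cv2.resize(j,(300,300),interpolation=2)
o=np.zeros((500,800,3),np.uint8);o[:,:500]=a;o[:300,500:]=b;cv2.imwrite('pics/wMc.png',o)
E
```

```text
t 21.25 pos [ 661.1 -125.3  163.5] yaw 86.46 q6 [ -20.8 -107.3] w 14.9 F [-0.4 -0.6 -1.8]
tilt rotvec tool [ 0.0001 -0.      0.    ]
slide [-0.0009  0.0009  0.1025] rows 3 per row [-0.0003  0.0003  0.0342] turn rz -0.0042 deg 0.2
0.176 lid [ 659.5 -125.4] [119.9 116. ] 54.8 px [225 146] [421 323]
0.176 lid [618.8   8.8] [50.2 48.8] 48.6 px [516 119] [623 205]
```

View pics/wMc.png

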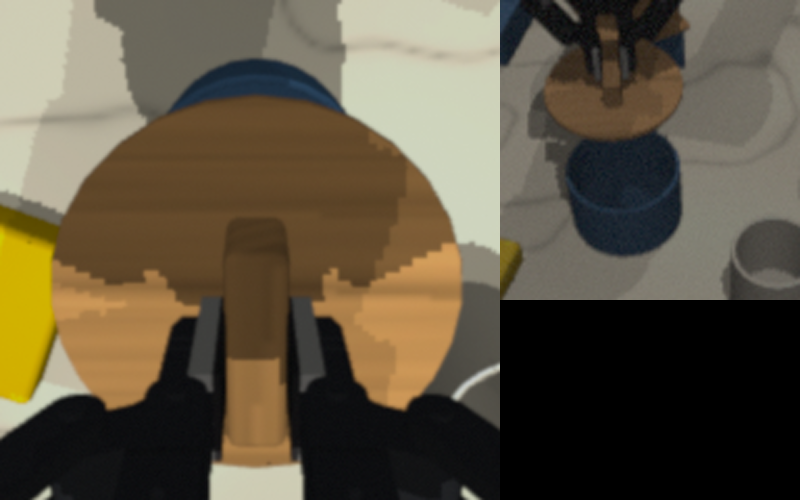

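Run:
```python
from h import *;import pickle
d=pickle.load(open('wM.pkl','rb'))
P=onplane(d,[(200+255/2.083,100+73/2.083),(200+255/2.083,100+80/2.083)],.07)*1000; print(P,P+54*np.array([.998,-.062]))
```

```text
[[ 607.93036867 -123.47136089]
 [ 610.89068074 -123.65569302]] [[ 661.82236867 -126.81936089]
 [ 664.78268074 -127.00369302]]
```

Emit:
{"op": "jog_arm", "data": {
  "dr": [
    [0,0,0],
    [0,0,0],
    [0,0,0],
    [0,0,0],
    [0,0,0],
    [0,0,0],
    [0,0,0],
    [0,0,0],
    [0,0,0],
    [0,0,0]
  ],
  "slide": [
    [-0.001,0.002,0.035],
    [0,0,0.035],
    [0,0,0.015],
    [0,0,0.006],
    [0,0,0.006],
    [0,0,0.004],
    [0,0,0],
    [0,0,0],
    [0,0,0],
    [0,0,0]
  ],
  "gripper": [-1,-1,-1,-1,-1,-1,-1,-1,-1,-1]
}}

```text
time_s: 22.4
position: [0.6632, -0.1273, 0.0628]
tool_rot: [[0.063, 0.998, 0.001], [0.998, -0.063, -0.0], [-0.0, 0.001, -1.0]]
ft_force: [0.7, 0.5, -1.0]
grip_width: 0.0149
```

Emit:
{"op": "jog_arm", "data": {
  "dr": [
    [0,0,0],
    [0,0,0],
    [0,0,0],
    [0,0,0],
    [0,0,0],
    [0,0,0],
    [0,0,0],
    [0,0,0],
    [0,0,0],
    [0,0,0]
  ],
  "slide": [
    [0,0,0],
    [0,0,0],
    [0,0,0],
    [0,0,0],
    [0,0,-0.03],
    [0,0,-0.04],
    [0,0,-0.03],
    [0,0,0],
    [0,0,0],
    [0,0,0]
  ],
  "gripper": [0.1,0.1,0.1,0.1,0.1,0.1,0.1,0.1,0.1,0.1]
}}

```text
time_s: 23.4
position: [0.6625, -0.127, 0.1609]
tool_rot: [[0.063, 0.998, -0.002], [0.998, -0.063, 0.001], [0.001, -0.002, -1.0]]
ft_force: [-0.1, -1.0, 0.3]
grip_width: 0.0468
```

```bash
python3 mv.py 356.5 276 150 45;python3 snap.py wrist wN;python3 snap.py scene sN; python3 lid.py wN .076|head -3;  python3 - <<'E'
import cv2,numpy as np
j=cv2.imread('pics/wN.png')[100:340,200:440];a=cv2.resize(j,(500,500),interpolation=2)
j=cv2.imread('pics/sN.png')[160:280,220:340];b=cv2.resize(j,(300,300),interpolation=2)
o=np.zeros((500,800,3),np.uint8);o[:,:500]=a;o[:300,500:]=b;cv2.imwrite('pics/wNc.png',o)
E
```

```text
t 23.4 pos [ 662.5 -127.   160.9] yaw 86.4 q6 [ -20.9 -107.3] w 46.8 F [-0.1 -1.   0.3]
tilt rotvec tool [-0.0025  0.0008  0.    ]
slide [ 0.383  -0.3307  0.012 ] rows 11 per row [ 0.0348 -0.0301  0.0011] turn rz 0.7225 deg -41.4
0.076 lid [ 661.8 -128.6] [118.1 118.4] 79.6 px [258 129] [386 251]
0.076 lid [645.8  90.7] [82.  79.7] 53.2 px [520 117] [628 204]
```

View pics/wNc.png

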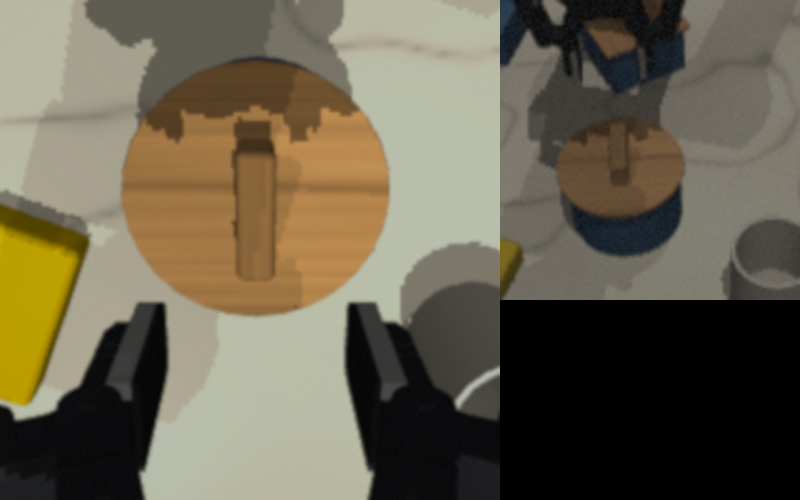

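Emit:
{"op": "jog_arm", "data": {
  "dr": [
    [0,0,0],
    [0,0,0],
    [0,0,0],
    [0,0,0],
    [0,0,0],
    [0,0,0],
    [0,0,0],
    [0,0,0],
    [0,0,0],
    [0,0,0]
  ],
  "slide": [
    [0.0348,-0.03,0.001],
    [0.0348,-0.03,0.001],
    [0.0348,-0.03,0.001],
    [0.0348,-0.03,0.001],
    [0.0348,-0.03,0.001],
    [0.0348,-0.03,0.001],
    [0.0348,-0.03,0.001],
    [0.0348,-0.03,0.001],
    [0.0348,-0.03,0.001],
    [0.0348,-0.03,0.001]
  ],
  "gripper": [0.1,0.1,0.1,0.1,0.1,0.1,0.1,0.1,0.1,0.1]
}}

```text
time_s: 24.5
position: [0.3839, 0.24, 0.1519]
tool_rot: [[0.063, 0.998, -0.001], [0.998, -0.063, -0.0], [-0.0, -0.001, -1.0]]
ft_force: [0.4, 1.2, -0.3]
grip_width: 0.0466
```

Emit:
{"op": "jog_arm", "data": {
  "dr": [
    [0,0,0],
    [0,0,0.1445],
    [0,0,0.1445],
    [0,0,0.1445],
    [0,0,0.1445],
    [0,0,0.1445],
    [0,0,0],
    [0,0,0],
    [0,0,0],
    [0,0,0]
  ],
  "slide": [
    [0.0348,-0.03,0.001],
    [0,0,0],
    [0,0,0],
    [0,0,0],
    [0,0,0],
    [0,0,0],
    [0,0,0],
    [0,0,0],
    [0,0,0],
    [0,0,0]
  ],
  "gripper": [0.1,0.1,0.1,0.1,0.1,0.1,0.1,0.1,0.1,0.1]
}}

```text
time_s: 25.5
position: [0.3577, 0.2755, 0.1512]
tool_rot: [[0.706, 0.708, -0.0], [0.708, -0.706, -0.0], [-0.0, -0.0, -1.0]]
ft_force: [-0.4, -0.3, -0.3]
grip_width: 0.0464
```

```bash
python3 mv.py 356.5 276 -3 45;python3 snap.py wrist wO; python3 lid.py wO .014|head -5
```

```text
t 25.5 pos [357.7 275.5 151.2] yaw 45.1 q6 [ 22.5 -22.6] w 46.4 F [-0.4 -0.3 -0.3]
tilt rotvec tool [-0.0001 -0.0002  0.    ]
slide [-0.0004 -0.0012  0.1542] rows 4 per row [-0.0001 -0.0003  0.0386] turn rz 0.0018 deg -0.1
0.014 lid [356.8 275.6] [ 83.7 130.6] 45.0 px [284 116] [364 232]
```

View pics/wO.png

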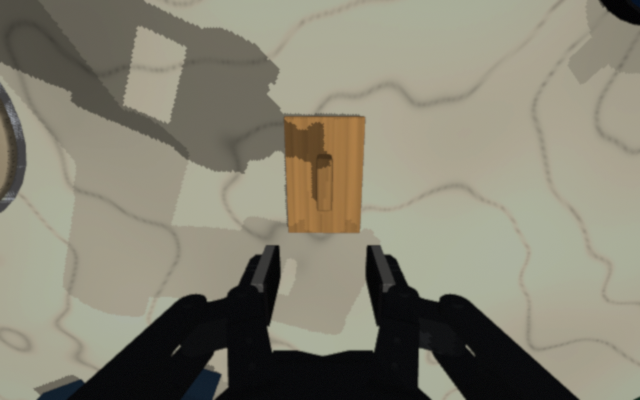

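Oblong lid centred (px 324,175), aligned with the jaws. Shift ~0.7 mm and descend.

Emit:
{"op": "jog_arm", "data": {
  "dr": [
    [0,0,0],
    [0,0,0],
    [0,0,0],
    [0,0,0],
    [0,0,0],
    [0,0,0],
    [0,0,0],
    [0,0,0],
    [0,0,0],
    [0,0,0]
  ],
  "slide": [
    [0,-0.001,0.044],
    [0,0,0.044],
    [0,0,0.044],
    [0,0,0.016],
    [0,0,0.005],
    [0,0,0],
    [0,0,0],
    [0,0,0],
    [0,0,0],
    [0,0,0]
  ],
  "gripper": [0.1,0.1,0.1,0.1,0.1,-1,-1,-1,-1,-1],
  "force": 40
}}

```text
time_s: 26.55
position: [0.3579, 0.2766, -0.0006]
tool_rot: [[0.707, 0.707, 0.003], [0.707, -0.707, 0.001], [0.003, 0.001, -1.0]]
ft_force: [1.5, 0.6, 7.6]
grip_width: 0.0151
```

```bash
python3 mv.py 400 -240 170 69.1
```

```text
t 26.55 pos [357.9 276.6  -0.6] yaw 45.01 q6 [ 22.6 -22.4] w 15.1 F [1.5 0.6 7.6]
tilt rotvec tool [0.001  0.0027 0.    ]
slide [-0.3351  0.3952 -0.1711] rows 12 per row [-0.0279  0.0329 -0.0143] turn rz -0.4205 deg 24.1
```

```bash
python3 mv.py 478 -297 170 69.1
```

```text
t 26.55 pos [357.9 276.6  -0.6] yaw 45.01 q6 [ 22.6 -22.4] w 15.1 F [1.5 0.6 7.6]
tilt rotvec tool [0.001  0.0027 0.    ]
slide [-0.3203  0.4907 -0.171 ] rows 13 per row [-0.0246  0.0377 -0.0132] turn rz -0.4205 deg 24.1
```

Emit:
{"op": "jog_arm", "data": {
  "dr": [
    [0,0,0],
    [0,0,0],
    [0,0,0],
    [0,0,0],
    [0,0,0],
    [0,0,0],
    [0,0,0],
    [0,0,0],
    [0,0,0],
    [0,0,0]
  ],
  "slide": [
    [0,0,-0.03],
    [0,0,-0.047],
    [0,0,-0.047],
    [0,0,-0.047],
    [-0.0246,0.0377,0],
    [-0.0246,0.0377,0],
    [-0.0246,0.0377,0],
    [-0.0246,0.0377,0],
    [-0.0246,0.0377,0],
    [-0.0246,0.0377,0]
  ],
  "gripper": [-1,-1,-1,-1,-1,-1,-1,-1,-1,-1]
}}

```text
time_s: 27.55
position: [0.4123, 0.0102, 0.1696]
tool_rot: [[0.707, 0.707, 0.0], [0.707, -0.707, -0.0], [0.0, 0.0, -1.0]]
ft_force: [1.0, 0.8, -1.2]
grip_width: 0.0147
```

Emit:
{"op": "jog_arm", "data": {
  "dr": [
    [0,0,0],
    [0,0,0],
    [0,0,0],
    [0,0,0],
    [0,0,0],
    [0,0,0],
    [0,0,0],
    [0,0,-0.14],
    [0,0,-0.14],
    [0,0,-0.14]
  ],
  "slide": [
    [-0.0246,0.0377,0],
    [-0.0246,0.0377,0],
    [-0.0246,0.0377,0],
    [-0.0246,0.0377,0],
    [-0.0246,0.0377,0],
    [-0.0246,0.0377,0],
    [-0.0246,0.0377,0],
    [0,0,0],
    [0,0,0],
    [0,0,0]
  ],
  "gripper": [-1,-1,-1,-1,-1,-1,-1,-1,-1,-1]
}}

```text
time_s: 28.55
position: [0.4771, -0.2965, 0.1692]
tool_rot: [[0.352, 0.936, -0.001], [0.936, -0.352, 0.001], [0.0, -0.001, -1.0]]
ft_force: [0.4, 0.2, -0.4]
grip_width: 0.015
```

```bash
python3 mv.py 366 -254 170 69.1;python3 snap.py wrist wP; python3 snap.py scene sP; python3 snap.py top tP; python3 lid.py wP .185|head -5
python3 - <<'E'
import cv2
j=cv2.imread('pics/wP.png')[0:230,200:460];cv2.imwrite('pics/wPc.png',cv2.resize(j,None,fx=3,fy=2.6,interpolation=2))
E
```

```text
t 28.55 pos [ 477.1 -296.5  169.2] yaw 69.37 q6 [ -43.9 -113.3] w 15.0 F [ 0.4  0.2 -0.4]
tilt rotvec tool [-0.0008  0.0004  0.    ]
slide [ 0.0007 -0.119  -0.0008] rows 3 per row [ 0.0002 -0.0397 -0.0003] turn rz 0.0047 deg -0.3
0.185 lid [ 550.  -185.8] [71.9 68.8] 35.3 px [475 237] [590 332]
0.185 lid [ 474.9 -297.3] [ 82.1 128.7] 69.3 px [245 135] [401 331]
0.185 lid [ 418.9 -176.1] [57.1 56.9] 22.3 px [435   0] [593 151]
```

View pics/wPc.png

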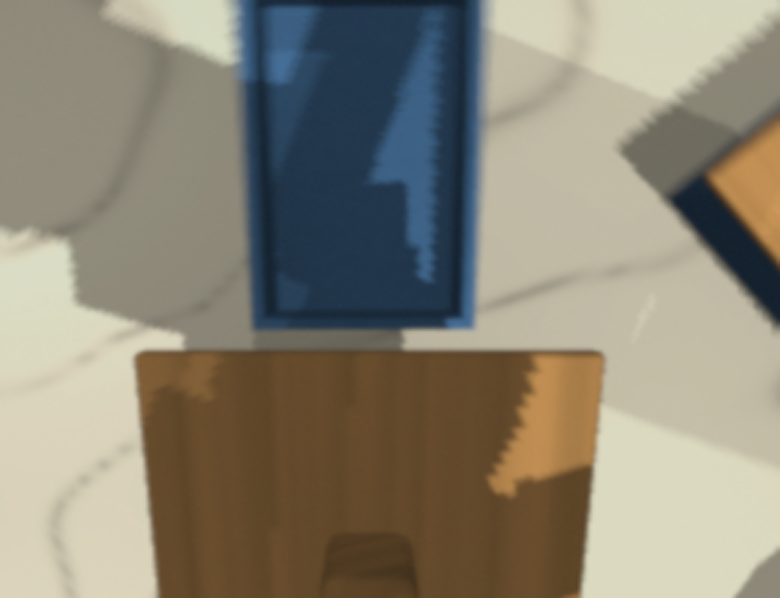

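Run:
```python
from h import *;import pickle
d=pickle.load(open('wP.pkl','rb'))
q=np.array([(254,328),(473,328),(241,10),(487,10)],float); p=(q+.5)/[3,2.6]-.5+[200,0]
P=onplane(d,p,.05)*1000;print(P.round(1))
f=P[1]-P[0];print(np.linalg.norm(f),np.degrees(np.arctan2(f[1],f[0])),[np.degrees(np.arctan2(*(P[i]-P[j])[::-1]))%180 for i,j in((2,0),(3,1))])
a=np.radians(159.5);u=np.array([np.cos(a),np.sin(a)]);print((P[0]+P[1])/2+60*u, "width far",np.linalg.norm(P[3]-P[2]))
```

```text
[[ 408.7 -312.1]
 [ 433.7 -245.8]
 [ 313.4 -275.5]
 [ 338.2 -209.8]]
70.79924235986401 69.35882128716119 [np.float64(158.99004500625574), np.float64(159.33984465467606)]
[ 364.97264081 -257.92478037] width far 70.17612873970471
```

```bash
python3 mv.py 366.4 -256.6 60 69.3
```

```text
t 28.7 pos [ 477.3 -296.2  169.4] yaw 68.9 q6 [ -43.9 -112.8] w 14.5 F [-0.2 -0.  -1.1]
tilt rotvec tool [-0.0003  0.0001  0.    ]
slide [-0.0029 -0.1177  0.1094] rows 4 per row [-0.0007 -0.0294  0.0274] turn rz -0.0069 deg 0.4
```

Emit:
{"op": "jog_arm", "data": {
  "dr": [
    [0,0,-0.007],
    [0,0,0],
    [0,0,0],
    [0,0,0],
    [0,0,0],
    [0,0,0],
    [0,0,0],
    [0,0,0],
    [0,0,0],
    [0,0,0]
  ],
  "slide": [
    [-0.001,-0.0392,0],
    [-0.001,-0.0393,0],
    [-0.001,-0.0392,0],
    [0,0,0.04],
    [0,0,0.04],
    [0,0,0.027],
    [0,0,0],
    [0,0,0],
    [0,0,0],
    [0,0,0]
  ],
  "gripper": [-1,-1,-1,-1,-1,-1,-1,-1,-1,-1]
}}

```text
time_s: 29.7
position: [0.3669, -0.2583, 0.0636]
tool_rot: [[0.351, 0.936, 0.002], [0.936, -0.351, -0.002], [-0.001, 0.002, -1.0]]
ft_force: [-0.1, 0.4, -1.0]
grip_width: 0.015
```

```bash
python3 mv.py 366.4 -256.6 42.5 69.3;python3 snap.py wrist wQ; python3 snap.py scene sQ; python3 lid.py wQ .077|head -5
python3 - <<'E'
import cv2,numpy as np
j=cv2.imread('pics/wQ.png')[80:340,200:440];a=cv2.resize(j,(460,500),interpolation=2)
j=cv2.imread('pics/sQ.png')[120:200,180:260];b=cv2.resize(j,(320,320),interpolation=2)
o=np.zeros((500,780,3),np.uint8);o[:,:460]=a;o[:320,460:]=b;cv2.imwrite('pics/wQc.png',o)
E
```

```text
t 29.7 pos [ 366.9 -258.3   63.6] yaw 69.44 q6 [ -50.3 -119.8] w 15.0 F [-0.1  0.4 -1. ]
tilt rotvec tool [ 0.0025 -0.0014  0.    ]
slide [ 0.0014 -0.0011  0.0211] rows 1 per row [ 0.0014 -0.0011  0.0211] turn rz 0.0025 deg -0.1
0.077 lid [ 426.5 -112.9] [95.5 92.8] 21.4 px [477 148] [639 337]
0.077 lid [ 366.4 -259.7] [ 83.5 131.8] 69.4 px [245 135] [401 332]
```

View pics/wQc.png

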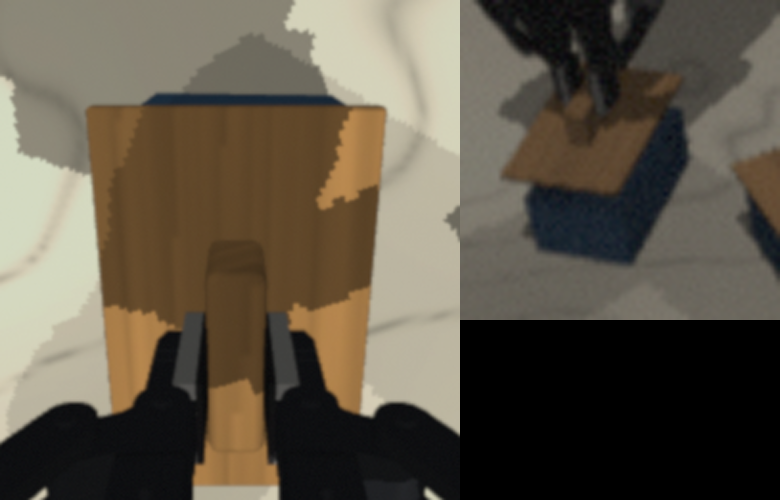

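Emit:
{"op": "jog_arm", "data": {
  "dr": [
    [0,0,0],
    [0,0,0],
    [0,0,0],
    [0,0,0],
    [0,0,0],
    [0,0,0],
    [0,0,0],
    [0,0,0],
    [0,0,0],
    [0,0,0]
  ],
  "slide": [
    [0.002,-0.001,0],
    [0,0,0.006],
    [0,0,0.006],
    [0,0,0.005],
    [0,0,0.0035],
    [0,0,0],
    [0,0,0],
    [0,0,0],
    [0,0,0],
    [0,0,0]
  ],
  "gripper": [-1,-1,-1,-1,-1,-1,-1,-1,-1,-1]
}}

```text
time_s: 30.8
position: [0.3661, -0.2555, 0.0418]
tool_rot: [[0.351, 0.936, -0.0], [0.936, -0.351, 0.0], [0.0, -0.0, -1.0]]
ft_force: [0.4, 0.2, -1.4]
grip_width: 0.0151
```

Emit:
{"op": "jog_arm", "data": {
  "dr": [
    [0,0,0],
    [0,0,0],
    [0,0,0],
    [0,0,0],
    [0,0,0],
    [0,0,0],
    [0,0,0],
    [0,0,0],
    [0,0,0],
    [0,0,0]
  ],
  "slide": [
    [0,0,0],
    [0,0,0],
    [0,0,0],
    [0,0,0],
    [0,0,-0.03],
    [0,0,-0.045],
    [0,0,-0.045],
    [0,0,-0.045],
    [0,0,-0.045],
    [0,0,0]
  ],
  "gripper": [0.1,0.1,0.1,0.1,0.1,0.1,0.1,0.1,0.1,0.1]
}}

```text
time_s: 31.8
position: [0.3674, -0.257, 0.2572]
tool_rot: [[0.351, 0.937, 0.007], [0.937, -0.35, -0.009], [-0.005, 0.01, -1.0]]
ft_force: [0.5, -0.4, -0.6]
grip_width: 0.047
```

```bash
python3 mv.py 480 0 260 90;python3 snap.py wrist wR; python3 snap.py scene sR; python3 snap.py top tR; python3 lid.py wR .056|head -5
python3 - <<'E'
import cv2,numpy as np
j=cv2.imread('pics/sR.png')[110:310,160:420];cv2.imwrite('pics/sRc.png',cv2.resize(j,None,fx=3,fy=3,interpolation=2))
E
```

```text
t 31.8 pos [ 367.4 -257.   257.2] yaw 69.48 q6 [ -50.2 -119.6] w 47.0 F [ 0.5 -0.4 -0.6]
tilt rotvec tool [ 0.0097 -0.0055  0.    ]
slide [ 0.2801  0.0154 -0.0042] rows 6 per row [ 0.0467  0.0026 -0.0007] turn rz -0.3581 deg 20.5
0.056 lid [660.7 -93.4] [126.3  52.9] 31.8 px [449 283] [514 333]
0.056 lid [660.1  92.7] [57.8 98.6] 89.4 px [597 235] [639 288]
0.056 lid [ 441.4 -100.4] [103.6 102.3] 21.2 px [403 120] [510 225]
0.056 lid [ 364.5 -256.6] [ 83.7 130.2] 69.5 px [291 110] [358 209]
```

View pics/sRc.png

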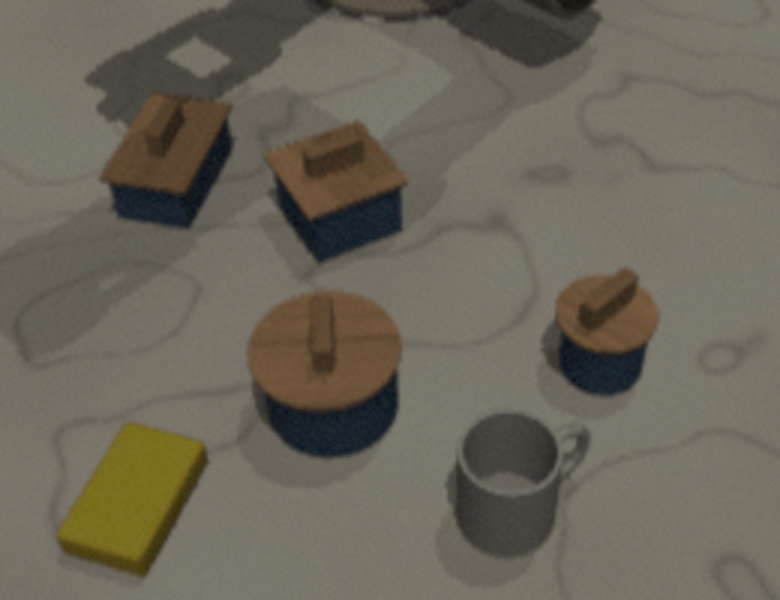

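View pics/wR.png

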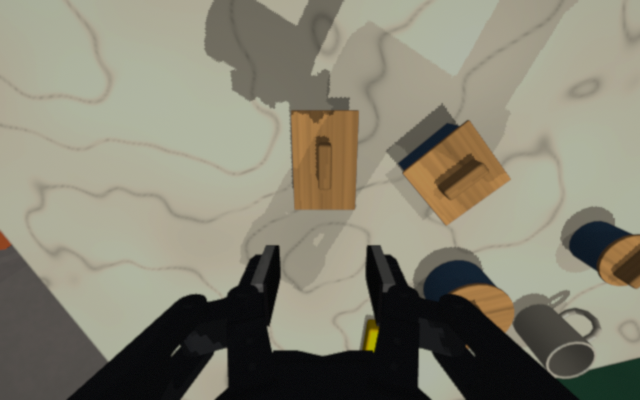

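Emit:
{"op": "jog_arm", "data": {
  "dr": [
    [0,0,0],
    [0,0,0],
    [0,0,0],
    [0,0,0],
    [0,0,0],
    [0,0,0],
    [0,0,-0.12],
    [0,0,-0.12],
    [0,0,-0.12],
    [0,0,0]
  ],
  "slide": [
    [0.046,0.003,0],
    [0.046,0.003,0],
    [0.046,0.003,0],
    [0.046,0.003,0],
    [0.046,0.003,0],
    [0.046,0.003,0],
    [0,0,0],
    [0,0,0],
    [0,0,0],
    [0,0,0]
  ],
  "gripper": [0.1,0.1,0.1,0.1,0.1,0.1,0.1,0.1,0.1,0.1]
}}

```text
time_s: 32.95
position: [0.4792, -0.0031, 0.2502]
tool_rot: [[-0.003, 1.0, -0.003], [1.0, 0.003, 0.001], [0.001, -0.003, -1.0]]
ft_force: [0.8, 0.0, -0.4]
grip_width: 0.0472
```

```bash
python3 mv.py;python3 snap.py wrist wS; python3 snap.py scene sS; python3 snap.py top tS; for f in wS sS tS; do echo $f; python3 - $f <<'E'
import sys,pickle
from h import *
d=pickle.load(open(sys.argv[1]+".pkl","rb"))
w,b=masks(d["pixels"]); cs,_=cv2.findContours(w,cv2.RETR_EXTERNAL,cv2.CHAIN_APPROX_NONE)
N={"big":((662,-126),.076),"small":((650,103),.066),"square":((440,-101),.066),"oblong":((365,-257),.056)}
for c in cs:
    if cv2.contourArea(c)>350:
        for k,(xy,z) in N.items():
            for zz in(z,z+.008):
                P=(onplane(d,c[:,0],zz)*1000).astype(np.float32);r=cv2.minAreaRect(P)
                if np.hypot(*(np.array(r[0])-xy))<40: print(k,zz,np.round(r[0],1),np.round(r[1],1),round(r[2],1))
E
done
```

```text
t 32.95 pos [479.2  -3.1 250.2] yaw 90.17 q6 [ -14.6 -104.7] w 47.2 F [ 0.8  0.  -0.4]
tilt rotvec tool [-0.0032  0.0008  0.    ]
wS
small 0.066 [633.3 125. ] [73.3 24.6] 29.1
small 0.07400000000000001 [627.9 122.1] [71.6 24.1] 29.1
big 0.076 [ 630.  -146.7] [49.9 91.5] 50.4
square 0.066 [ 438.3 -102.1] [100.1 100.4] 21.3
square 0.07400000000000001 [437.4 -99.9] [97.9 98.2] 21.3
oblong 0.056 [ 365.4 -255. ] [ 85.9 131.8] 69.4
oblong 0.064 [ 366.  -249.5] [ 84.  128.9] 69.4
sS
big 0.076 [ 663.3 -127.6] [118.8 119.1] 81.7
big 0.08399999999999999 [ 670.2 -127.5] [117.5 117.7] 81.7
small 0.066 [651.  102.6] [85.3 82.6] 4.5
small 0.07400000000000001 [657.8 100.1] [84.4 81.6] 4.5
square 0.066 [ 439.8 -101.4] [104.6 102.9] 21.5
square 0.07400000000000001 [ 449.  -101.6] [103.4 101.7] 21.5
oblong 0.056 [ 367.2 -256.3] [ 86.2 135.6] 69.5
oblong 0.064 [ 377.2 -254.8] [ 85.2 134.1] 69.5
tS
oblong 0.056 [ 365.6 -253.3] [ 85.1 132.3] 69.5
oblong 0.064 [ 366.3 -251.4] [ 84.5 131.3] 69.5
small 0.066 [647.9 103.6] [78.8 82.3] 89.2
small 0.07400000000000001 [646.6 102.8] [78.2 81.7] 89.2
big 0.076 [ 660.  -127.1] [116.4 118.2] 88.5
big 0.08399999999999999 [ 658.5 -126.1] [115.5 117.3] 88.5
```

View pics/wS.png

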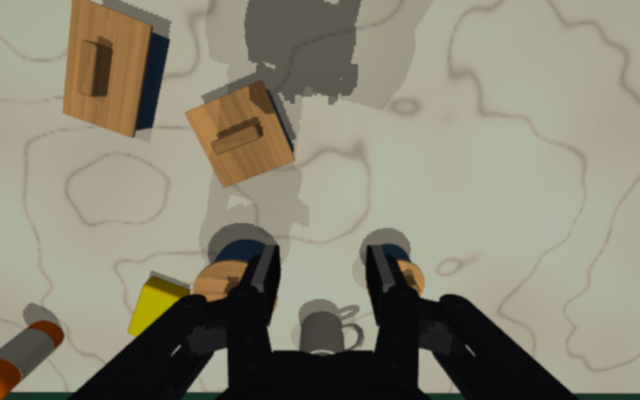

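View pics/tS.png

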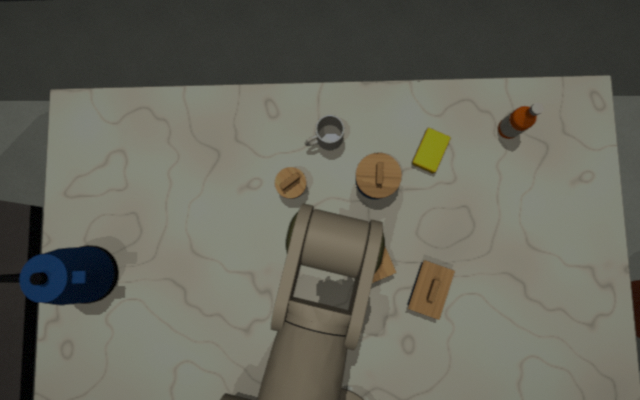

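```bash
python3 -c "
from rig import env
print(env.close_job())"
```

```text
the job is handed in; nothing more can be done
None
```

All four lids are on their canisters, and I handed the job in at about 33 s with the gripper open and clear of everything.

- **One failed grasp:** my first close on the square lid shut on nothing. The pictures showed the fingertips about 3 cm higher than the stated tool frame puts them. I lowered the tool by that much, and all four lids then gripped firmly at about 15 mm opening.
- **Seating:** the scene view, checked against the top and wrist views, puts each lid plate at its seated height to within a few mm. A lid resting 8 mm proud would have shown as a difference of about 1 cm.
- **Position:** each lid centre is within about 4 mm of where I had measured its canister. The views disagree with each other by 2–3 mm. The play is 8 mm.
- **Turn:** the square lid reads 21.3° against the rim's 21.1°. The oblong reads 69.4° against 69.3°.
- **Canisters, mug and sponge:** in the last pictures they look unmoved from the start. I judged this by eye and did not measure it.
- **Not fully checked:** the arm hid the square lid from the last top view. The gripper partly hid the two round lids from the last wrist view, so those three rest on the remaining views.

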